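Load the solder carrier over the step into the preheater

TASK

Load the board carrier into the preheater: with its tail still down on the loading shelf, raise its nose and rest it on the edge of the higher deck, then slide it on between the guide rails until it is fully home against the back stop with the spring pin pushed in, lying flat on the deck. Go gently: do not ram the step, the rails or the stop or press hard on the surfaces, never tip the carrier steeply, and keep both loose capacitors standing in their sockets. Let go at the end and leave everything else on the bench alone.

Things in the scene. Friction and masses are not known exactly. Their poses are not given: they have to be found in the camera images.
- preheater: grey bench preheater, fixed. Origin: on the bench directly under the middle of the deck's front edge; x = loading direction (horizontal, away from the loading shelf), z up. Steel deck 62 mm above the bench, x 0 to 270 mm: a full-width lip to x 28, then two side ledges (|y| 51 to 77) beside the lower heater glass. Console 104 mm high behind x 276.
- lip (a point): middle of the deck's front upper edge: preheater x 0, y 0, height 62 mm; axes as the preheater's. This edge is the step, 3 to 6 mm above the shelf's top and square-edged
- channel (a point): point on the deck's level in the middle between the guide rails, preheater x 100 mm. Rails: inner faces at y +-77 mm (2 mm play each side of the carrier), from x 28; flared mouth plates widen to y +-94 at x -28; both 17 mm above the deck. Keeper strips on the rails from x 48 reach in to |y| 70, underside 11 mm above the deck (slanting up to 17 at x 28): the carrier enters only from the front
- stop_setting (a point): point on the deck's level at preheater x 205 mm, on the middle line: the nearest place where the front face of the blue, rubber-faced back stop bar (top 17 mm above the deck) can stand. The bar is clamped by thumbscrews 0 to 40 mm beyond this point (farther along x); its setting is not measured, so feel for it, with no more than about 10 N
- shelf: aluminium loading shelf before the preheater, fixed, axes as the preheater's; x, y of its origin are the preheater's, its z differs by the shelf's height setting. Flat top 57.5 mm above its origin, from x -285 to -3 mm, y +-100 mm, no fences
- carrier: loose dark solder carrier, plate 190 (x) x 150 (y) x 6 mm, 0.4 to 0.65 kg, green board on top, on the shelf at the start. Origin: centre of its underside; x to its nose, which goes in first; z up. Nose stiffener bar (124 mm wide, top 16 mm above the underside) meets stop and pin. Away from grip tab and capacitors nothing on it is higher than 17 mm; the margin |y| over 66 mm is bare plate
- grip (a point): middle of the carrier's upright orange grip tab: carrier x -78, y 0, 36 mm above the underside; axes as the carrier's. The tab is 10 mm thick along x, 50 mm wide along y, from 6 to 52 mm above the underside; the plate round it is free for 80 mm towards the nose, up to 17 mm above the underside
- nose (a point): middle of the lower nose edge of the carrier (carrier x 95 mm, underside)
- tail (a point): middle of the lower tail edge of the carrier (carrier x -95 mm, underside)
- pin (a joint): travel of the brass spring pin in the middle of the back stop bar: 0 = standing out 8 mm towards the shelf, 0.008 m = pushed in flush with the stop bar. Soft: 0.2 N to start, 0.6 N flush. Its middle is 9.5 mm above the deck, diameter 8 mm
- cap_a: dark blue capacitor can, diameter 25 mm, height 40 mm, 30 g, standing loose in a socket 5 mm high with 1.5 mm play on the board; origin centre of its underside
- cap_b: second, identical capacitor can, in the other socket
- seat_a (a point): bottom centre of the socket of cap_a: carrier x 38, y 30, 7.6 mm above the underside
- seat_b (a point): bottom centre of the socket of cap_b: carrier x 38, y -30, 7.6 mm above the underside
- reel: bystander: green solder reel standing on end, diameter 60, height 55, origin centre of its underside (sizes in mm)
- meter: bystander: yellow handheld multimeter lying flat, 145 x 75 x 32, origin centre of its underside (sizes in mm)
- pliers: bystander: yellow-handled pliers lying flat, about 140 long, 11 high, origin near the pivot (sizes in mm)
- display_board: bystander: small green circuit board with a yellow display on brass spacers, 90 x 70 x 19, origin centre of its underside (sizes in mm)
- flux: bystander: amber flux bottle with red cap, diameter 44, height 85, standing on the preheater's side apron, origin centre of its underside (sizes in mm)
- driver: bystander: blue screwdriver lying flat, 170 long (sizes in mm)
- tweezers: bystander: steel tweezers, 110 long, lying on the preheater's side apron beside the far guide rail (sizes in mm)
There are look-alikes about, which are no part of the job. What is shaped like the carrier but yellow is not meant. Leave any orange look-alike of the cap_b alone.

How it is judged:
By the outcome, as a careful person would: the job done as asked, in the order asked, and still so for the second after the job is handed in, with the robot touching nothing.
It also fails if it takes over 70 s, if anything falls off the work surface, if the arm or the gripper's body presses on something with over 40 N, if the wrist force passes 120 N, or if a joint passes its speed limit or range.

ROBOT

A 7-joint arm with a two-finger parallel gripper is mounted at the origin on the work surface. World frame = base frame: x ahead of the robot, y to its left, z up, the work surface at z = 0. Lengths are in m, angles in degrees, forces in N, time in s.
With the tool pointing down it reaches from about 0.425 to 0.875 m from the base axis. Payload 4.7 kg.
Tool frame: the origin (TCP) lies on the centre line of the jaws, within the pads' length; the fingertips stand env.nose_length ahead of it and the grasp point (between the pads) lies 8 mm behind it (env.nose_length is the distance from the TCP to the fingertips, in m); y points along the fingers, z is the direction in which the jaws open and shut, and the axes are right-handed (so a half turn about y gives the same grasp; the last joint's range is limited). The gripper opens to 87 mm and grips with 3 to 60 N. Pads are 19 mm wide; open, the fingers measure 117 mm over their backs; the gripper's body (75 mm by 190 mm) begins 51 mm behind the grasp point.
Start: joints at [-76.484, 18.392, -4.016, 83.108, 1.295, 78.541, -3.26], TCP at [0.143, 0.634, 0.234] pointing down, gripper open.
Joint ranges: [-163.93, 163.93], [-17.29, 119.83], [-79.2, 71.16], [3.27, 140.29], [-89.18, 269.18], [5.43, 117.66], [-154.24, 154.24]. Speed limits (degrees/s): [147.25, 147.25, 180, 180, 180, 180, 180].

INTERFACE

Orientations are given as [roll, pitch, yaw] about the fixed x, y, z axes, in that order (R = Rz(yaw) Ry(pitch) Rx(roll)).
In Python, from cell import env, read_camera, camera_info, job, models gives the robot as it stands.
- The arm moves only by the tool move_arm, never from a script. Its argument "moves" is a list of rows, each a list of 6 numbers: the shift along the tool's x, y, z in mm, then the turn, a rotation vector about the tool's x, y, z in degrees. In form: [[x, y, z, ax, ay, az], ...]. A call has 1 to 20 rows; each row is the pose to reach, as a shift and turn from the pose commanded when the call began, along the tool's axes at that moment; what a row does not reach only later rows make up. A row lasts 1/12 s, in which the tool goes at most 41.7 mm and 7.16 degrees, less where a joint would pass 70% of its speed; a pose out of reach is approached as far as the arm can. A call with a gripper value outside its range is refused whole. "claw" is the finger opening in mm, from 0 to 87, set as the call begins (left out, the last holds). The fingers move at their own pace and stop on an object; "newtons" is the grip in N (left out, the last holds). Time passes only in rows, so rows that repeat a pose let the fingers close. It gives the time, the measured TCP pose, the force and the opening at its end, in the units of the state.
- env.get_obs(): the state, without advancing time (a new reading comes with each control period).
- read_camera(name): name is "scene" or "top" or "wrist"; returns (picture, depth): 480x640x3 uint8, red, green, blue; 480x640 float32, m along the optical axis (not along the pixel's ray), 0 where there is no reading.
- camera_info(name): a dict with "fx", "fy", "cx", "cy" (pixels), "R" (3x3) and "t" (3): a world point X has camera coordinates R X + t. Camera axes: x right, y down, z forward; pixel columns grow to the right and rows downward; lengths in m; the calibration is good to about 2 mm. A picture is of the moment at which its call begins: read the wrist's pose just before it. camera_info takes no time and is no camera call; for the wrist camera it gives the pose at the moment of the call.
- job.sign_off(): hands the job in, once; it reports no verdict.
Trained networks look in the newest picture that a camera, given by its name, has taken for a name from the list of things; names that differ only in an ending like _2 or _b are one class to them, and where a whole thing is asked for, a point or a joint stands for the part that bears it (a point fixed in the world has none). Each returns a list of dicts, best first, with "score" (0 to 1); they miss things now and then, are a little off and sometimes report something else, mostly with a low value. They report only what shows in the picture. A call takes as long as a camera call. They do not tell look-alikes from the thing itself.
- models.spot_in(target, camera): "point" ([x, y, z] in m, in world coordinates, good to about 4 mm: the middle of the surface that is visible of it).
- models.cut_out(target, camera): "mask" (480x640 bool, what is visible of it).
The state is a dict: "time_s": time; "qpos": joint angles; "joint_velocities": joint speeds; "effort": joint torques, N m; "tool_pos": TCP position; "tool_rot": TCP orientation; "force": force on the tool from outside, world axes, zero at the start; "wrist_torque": the same for the moment, N m; "grip_width": finger opening in m.
Only numpy, scipy, OpenCV 4.12 (cv2) and the standard library are available. Lean on these libraries where they do the work, as an engineer would, in place of code of your own. Each camera call takes 0.05 s, during which the arm holds its last target.

## Working session

There is one attempt and no reset: what is moved stays moved. The work goes in short steps, Python scripts to look and compute and a tool call to move; the robot and the scene stay as the last step left them, time stands still between calls to the robot, and variables do not carry over. Pictures are saved under pics/ and viewed, and the job is handed in when it is done.

Besides the shell and the picture viewer there is one more tool, called after "Request:" by a JSON object that holds its "op" and its "data", one argument or row to a line. move_arm: Moves the arm, as the interface text tells. Its arguments: {"type":"object","properties":{"moves":{"type":"array","items":{"type":"array","items":{"type":"number"}}},"claw":{"type":"number"},"newtons":{"type":"number"}},"required":["moves"]}

```bash
ls; mkdir -p pics
python3 - <<'E'
from cell import env, read_camera, camera_info, job, models
import cv2
print(env.get_obs(), env.nose_length)
for n in ["scene","top","wrist"]:
    p,d=read_camera(n); cv2.imwrite(f"pics/{n}0.png",p[:,:,::-1])
    print(n,camera_info(n))
E
```

```text
pics
{'time_s': 0.0, 'qpos': array([-76.48472486,  18.43779104,  -4.01427606,  83.17310266,
         1.2945415 ,  78.54067706,  -3.26031675]), 'joint_velocities': array([-0.01995091,  0.10811776,  0.04454212, -0.0542505 , -0.04730623,
       -0.07167645,  0.03690586]), 'effort': array([-1.43401758e-04, -4.91282666e+01, -4.03844006e-01, -3.12533891e+01,
       -6.38409262e-02,  4.37037076e-02,  1.85205245e-04]), 'tool_pos': array([0.14292701, 0.63356048, 0.23249146]), 'tool_rot': array([-9.01063615e+01, -5.62995218e-03, -1.27071598e+01]), 'force': array([-0.14352301, -0.30380229, -0.1377091 ]), 'wrist_torque': array([ 0.05568492,  0.00238621, -0.02724039]), 'grip_width': 0.08720912323189027} 0.011
scene {'fx': 556.4200420846687, 'fy': 556.4200420846687, 'cx': 316.1813578574839, 'cy': 242.8963869639875, 'R': array([[ 0.1753993 ,  0.98438198, -0.01507297],
       [ 0.79046381, -0.14993999, -0.59387286],
       [-0.58685778,  0.09225025, -0.8044177 ]]), 't': array([-0.04209507, -0.32701284,  1.53188831])}
top {'fx': 465.81686458299436, 'fy': 465.81686458299436, 'cx': 320.63881726935523, 'cy': 252.72877141498117, 'R': array([[ 9.56856355e-03, -9.99954168e-01, -3.22456973e-04],
       [-9.93309743e-01, -9.46786919e-03, -1.15091759e-01],
       [ 1.15083431e-01,  1.42156247e-03, -9.93354812e-01]]), 't': array([-0.02457397,  0.49319087,  1.25871132])}
wrist {'fx': 342.29111232388277, 'fy': 342.29111232388277, 'cx': 316.5170996403586, 'cy': 237.88241888042154, 'R': array([[ 2.20561489e-01,  9.75372831e-01, -6.86231009e-04],
       [ 9.37416453e-01, -2.11783932e-01,  2.76401808e-01],
       [ 2.69449481e-01, -6.16068786e-02, -9.61041919e-01]]), 't': array([-0.64906054, -0.03260253,  0.39076286])}
```

View pics/scene0.png

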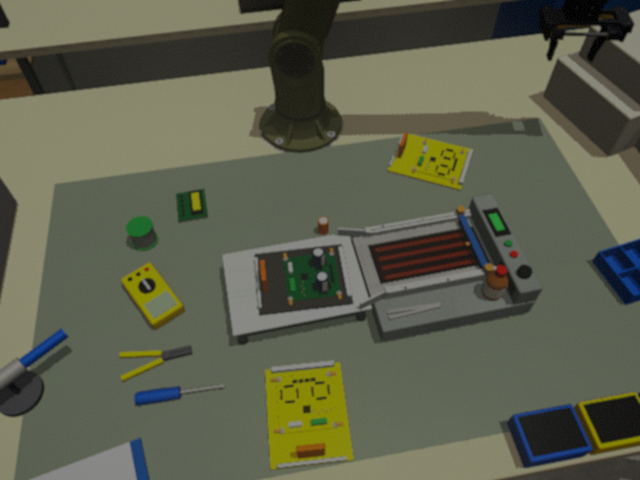

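View pics/top0.png

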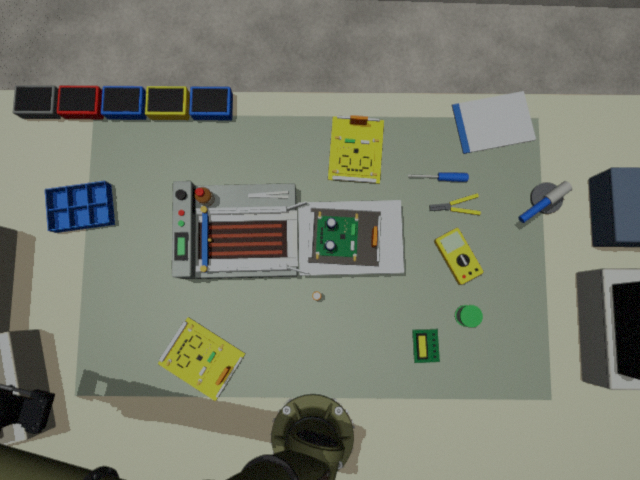

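View pics/wrist0.png

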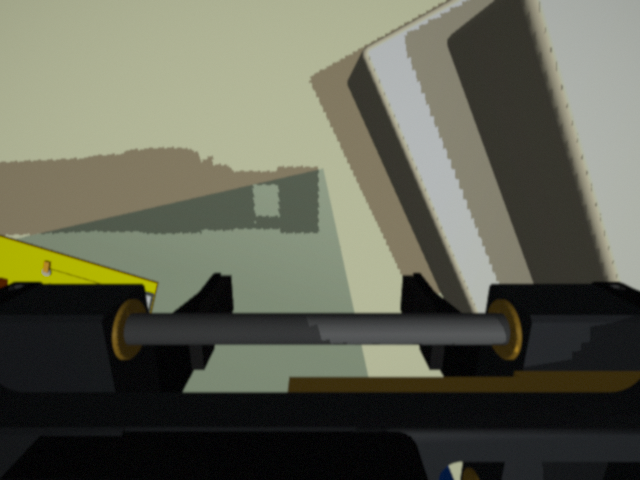

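The top picture shows the preheater at about (235,235), with the shelf and dark carrier at about (350,238). The carrier's tab is at (374,236) and its caps at (331,224) and (331,245). The loading direction is roughly world +y. The orange cap at (318,296) on the bench and the two yellow carriers at (356,150) and (202,358) are look-alikes. Next I'll measure.

```bash
cat > h.py <<'E'
import numpy as np, cv2
from cell import env, read_camera, camera_info, job, models
def cloud(d,ci):
    v,u=np.mgrid[0:480,0:640]
    c=np.stack([(u-ci['cx'])/ci['fx']*d,(v-ci['cy'])/ci['fy']*d,d],-1)
    return (c-ci['t'])@ci['R']
def proj(X,ci):
    c=np.asarray(X)@ci['R'].T+ci['t']
    return np.stack([c[...,0]/c[...,2]*ci['fx']+ci['cx'],c[...,1]/c[...,2]*ci['fy']+ci['cy']],-1)
E
python3 - <<'E'
from h import *
for cam in ["top","scene"]:
    p,d=read_camera(cam); ci=camera_info(cam); W=cloud(d,ci)
    np.savez(f"{cam}0.npz",p=p,d=d,W=W)
    for t in ["carrier","grip","cap_a","preheater","shelf","pin","lip","nose","reel","flux"]:
        try:
            for r in models.spot_in(t,cam)[:3]: print(cam,t,round(r['score'],2),np.round(r['point'],4), proj(np.array(r['point']),ci).round())
        except Exception as e: print(t,e)
    if cam=="top":
        # heights along the center line
        for u in range(180,410,6): print(u, W[238,u].round(4), W[215,u,2].round(4))
    img=cv2.resize(p[150:320,160:420] if cam=="top" else p[180:350,210:560],None,fx=2.28 if cam=="scene" else 3,fy=2.28 if cam=="scene" else 3,interpolation=cv2.INTER_CUBIC)
    cv2.imwrite(f"pics/{cam}_c.png",img[:,:,::-1])
E
```

```text
top carrier 0.95 [ 0.5319 -0.0859  0.0623] [345. 237.]
top carrier 0.62 [ 0.7979 -0.1186  0.011 ] [356. 149.]
top carrier 0.55 [0.206  0.3093 0.0072] [199. 357.]
top grip 0.84 [ 0.7966 -0.1167  0.0076] [355. 149.]
top grip 0.71 [ 0.5342 -0.0836  0.0654] [344. 236.]
top grip 0.61 [0.201  0.3048 0.0051] [201. 359.]
top cap_a 0.53 [ 0.3786 -0.0112  0.0373] [317. 294.]
top cap_a 0.39 [ 0.5629 -0.0437  0.1027] [330. 223.]
top preheater 0.8 [0.5428 0.2144 0.0566] [235. 233.]
top preheater 0.56 [ 0.6268 -0.401   0.0095] [455. 208.]
top shelf 0.74 [ 0.5327 -0.0834  0.0615] [344. 237.]
top shelf 0.59 [ 0.4847 -0.3929  0.0295] [456. 257.]
top shelf 0.56 [ 0.5315 -0.1553  0.0567] [371. 238.]
top lip 0.79 [0.5406 0.2176 0.059 ] [233. 233.]
top lip 0.27 [ 0.5337 -0.0822  0.0652] [344. 237.]
top nose 0.88 [ 0.533  -0.0849  0.0615] [345. 237.]
top nose 0.87 [ 0.7924 -0.1148  0.0061] [355. 151.]
top nose 0.84 [0.2073 0.3077 0.0084] [200. 356.]
top reel 0.76 [ 0.3284 -0.4162  0.0556] [469. 315.]
top flux 0.81 [0.6318 0.2846 0.1129] [205. 195.]
180 [0.5195 0.3467 0.1064] 0.1085
186 [0.52   0.3317 0.10
[... 1854 characters left out ...]
269.]
scene preheater 0.75 [ 0.5465 -0.0852  0.0641] [301. 281.]
scene preheater 0.66 [0.6482 0.1223 0.0604] [412. 308.]
scene shelf 0.96 [ 0.5696 -0.1589  0.0564] [268. 298.]
scene lip 0.96 [0.5678 0.2102 0.0591] [441. 269.]
scene lip 0.26 [ 0.5464 -0.0918  0.0634] [298. 282.]
scene nose 0.94 [ 0.549  -0.0876  0.0646] [300. 282.]
scene nose 0.69 [0.2093 0.3044 0.0041] [430. 162.]
scene nose 0.59 [ 0.804  -0.1155  0.0032] [308. 415.]
scene reel 0.68 [ 0.3404 -0.4145  0.06  ] [141. 229.]
scene reel 0.62 [ 0.6323 -0.4043  0.0147] [151. 355.]
scene reel 0.56 [ 0.5003 -0.3951  0.0338] [153. 294.]
scene flux 0.82 [0.6511 0.2867 0.1095] [497. 284.]
scene flux 0.4 [0.5733 0.2154 0.0607] [445. 270.]
```

View pics/top_c.png

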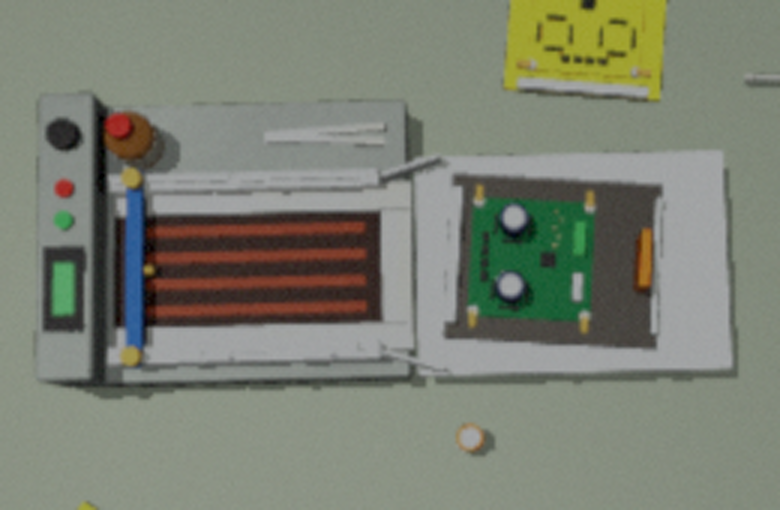

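View pics/scene_c.png

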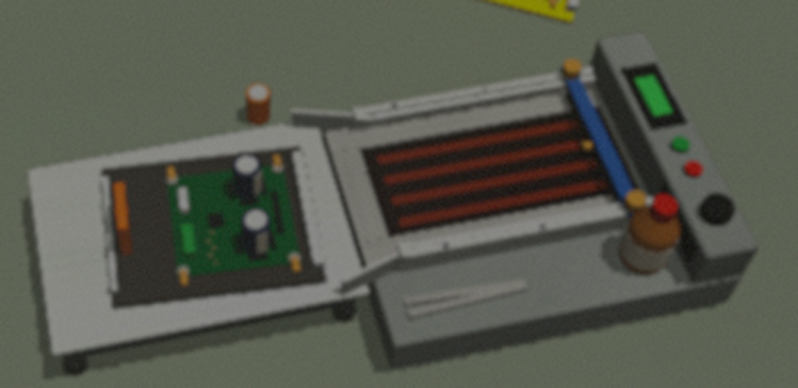

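```bash
cat >> h.py <<'E'
from scipy.spatial.transform import Rotation as Ro
def pose():
    o=env.get_obs(); return np.array(o['tool_pos']), Ro.from_euler('xyz',o['tool_rot'],degrees=True)
def rel(p,rpy,cur=None):
    p0,R0=cur or pose()
    dp=R0.inv().apply(np.asarray(p)-p0)*1000
    rv=(R0.inv()*Ro.from_euler('xyz',rpy,degrees=True)).as_rotvec(degrees=True)
    return np.round(np.r_[dp,rv],2)
E
python3 - <<'E'
from h import *
p,R=pose(); ci=camera_info('wrist')
C=-ci['R'].T@ci['t']; print('cam in tool',R.inv().apply(C-p), 'fwd',R.inv().apply(ci['R'][2]))
print(R.as_matrix().round(3))
p0=np.array([0.143,0.634,0.234]);cur=(p0,Ro.from_euler('xyz',[-90,0,-12.7],degrees=True))
print(rel([.5,.4,.3],[-90,0,0],cur)); print(rel([.5,-.10,.3],[-90,0,0],cur))
E
```

```text
cam in tool [-0.07634143 -0.15137488 -0.00044707] fwd [2.76309013e-01 9.61068687e-01 5.55114401e-04]
[[ 0.976  0.     0.22 ]
 [-0.22   0.     0.976]
 [ 0.    -1.     0.   ]]
[ 399.71  -66.   -149.79    0.    -12.7     0.  ]
[ 509.63  -66.   -637.56    0.    -12.7     0.  ]
```

Request:
{"op": "move_arm", "data": {
  "moves": [
    [30,-10,-10,0,-1,0],
    [60,-20,-25,0,-2,0],
    [95,-30,-45,0,-4,0],
    [130,-40,-65,0,-6,0],
    [170,-45,-85,0,-8,0],
    [210,-50,-105,0,-10,0],
    [250,-50,-120,0,-11,0],
    [285,-50,-135,0,-12,0],
    [320,-50,-150,0,-12.7,0],
    [345,-45,-170,0,-12.7,0],
    [370,-40,-195,0,-12.7,0],
    [390,-35,-225,0,-12.7,0],
    [405,-30,-260,0,-12.7,0],
    [420,-25,-300,0,-12.7,0],
    [432,-20,-340,0,-12.7,0],
    [445,-15,-380,0,-12.7,0],
    [455,-10,-420,0,-12.7,0],
    [465,-5,-455,0,-12.7,0],
    [475,0,-490,0,-12.7,0],
    [485,5,-525,0,-12.7,0]
  ]
}}

```text
time_s: 2.92
tool_pos: [0.5004, 0.0133, 0.2287]
tool_rot: [-90.0, -0.1, -0.0]
force: [0.5, 0.5, 1.1]
grip_width: 0.0872
```

Run:
```python
from h import *
o=env.get_obs(); print(o['time_s'],o['tool_pos'],o['tool_rot'],o['qpos'])
print(rel([.5,-.03,.22],[-90,0,0]))
```

```text
2.9167 [0.50044572 0.0132657  0.22868982] [-8.99601828e+01 -5.47433472e-02 -2.69060643e-02] [-29.8122434   -0.43492254  25.32617089 105.17050558   0.15585513
  75.16496199  85.44666698]
[-4.300e-01  8.660e+00 -4.327e+01 -4.000e-02 -3.000e-02  5.000e-02]
```

Request:
{"op": "move_arm", "data": {
  "moves": [
    [0,2,-20,0,0,0],
    [0,6,-40,0,0,0],
    [0,8,-43,0,0,0],
    [0,8,-43,0,0,0],
    [0,8,-43,0,0,0]
  ]
}}

```text
time_s: 3.33
tool_pos: [0.5007, -0.0265, 0.2206]
tool_rot: [-89.9, -0.0, 0.0]
force: [0.3, 0.3, -0.2]
grip_width: 0.0869
```

Run:
```python
from h import *
o=env.get_obs(); print(o['time_s'],o['tool_pos'],o['tool_rot'],o['force'],o['joint_velocities'].round(2))
ci=camera_info('wrist'); p,d=read_camera('wrist'); W=cloud(d,ci)
np.savez('w1.npz',p=p,d=d,W=W,**{k:ci[k] for k in ci})
cv2.imwrite('pics/w1.png',p[:,:,::-1])
```

```text
3.3333 [ 0.50066182 -0.02653648  0.22060078] [-8.99478194e+01 -9.62061433e-04  3.81589844e-02] [ 0.29929874  0.33421922 -0.18225479] [-0.83  0.1  -1.01 -0.39 -0.03  0.05  0.  ]
```

View pics/w1.png

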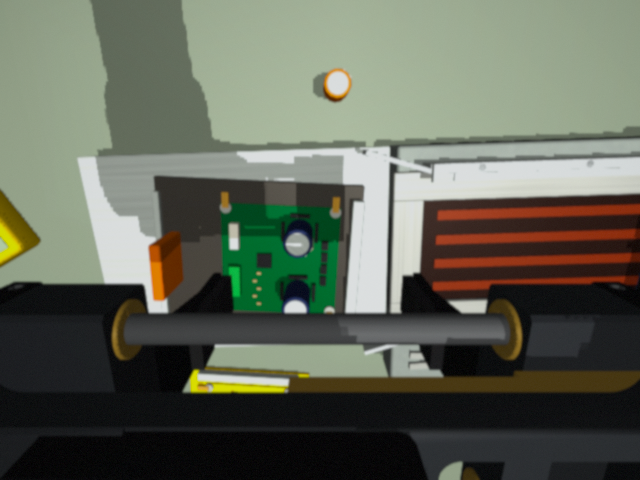

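Request:
{"op": "move_arm", "data": {
  "moves": [
    [25,-5,0,0,0,0],
    [55,-10,0,0,0,0],
    [85,-20,0,0,0,0],
    [105,-27,0,0,0,0],
    [110,-30,0,0,0,0],
    [110,-30,0,0,0,0],
    [110,-30,0,0,0,0],
    [110,-30,0,0,0,0]
  ]
}}

```text
time_s: 4.05
tool_pos: [0.6094, -0.0272, 0.2501]
tool_rot: [-90.0, 0.1, 0.0]
force: [0.8, -0.8, -0.3]
grip_width: 0.0869
```

Run:
```python
from h import *
o=env.get_obs(); print(o['time_s'],o['tool_pos'],o['tool_rot'],o['force'],o['joint_velocities'].round(2))
ci=camera_info('wrist'); p,d=read_camera('wrist'); W=cloud(d,ci)
np.savez('w2.npz',p=p,d=d,W=W,**{k:ci[k] for k in ci})
cv2.imwrite('pics/w2.png',p[:,:,::-1])
```

```text
4.05 [ 0.60940923 -0.02717857  0.25012061] [-8.99627736e+01  8.22860574e-02  3.23260765e-02] [ 0.84095506 -0.78991706 -0.32265409] [ 0.14 -0.55  0.26  0.33 -0.09 -0.05  0.03]
```

View pics/w2.png

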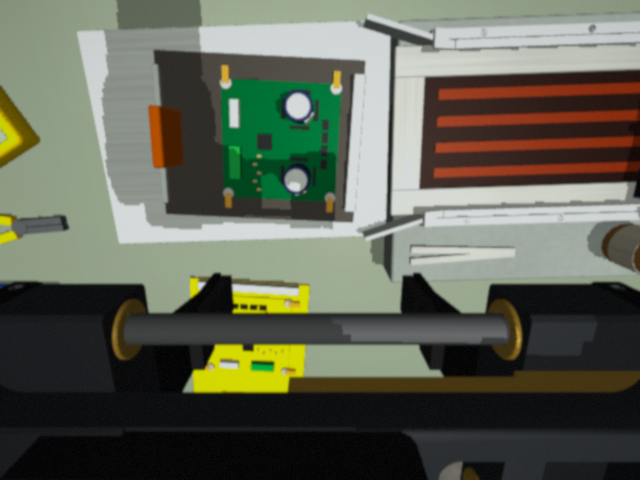

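The wrist picture shows everything needed. The dark carrier's plate corners are at about (155,50), (362,62), (352,222) and (167,213), with the tab at (165,137) and cans at (298,107) and (296,180). The lip seam is at u≈390. The carrier is turned about 3° from the channel. I'll rectify the picture and measure.

```bash
cat >> h.py <<'E'
def ortho(p,ci,z,x0,x1,y0,y1,s=2000):
    # image right = +y world, image down = +x world
    xs=np.arange(x0,x1,1/s); ys=np.arange(y0,y1,1/s)
    X=np.stack(np.broadcast_arrays(xs[:,None],ys[None,:],z),-1)
    m=proj(X,ci).astype(np.float32)
    return cv2.remap(p,m[...,0],m[...,1],cv2.INTER_CUBIC)
E
python3 - <<'E'
from h import *
f=np.load('w2.npz'); ci={k:f[k] for k in ['fx','fy','cx','cy','R','t']}
im=ortho(f['p'],ci,0.064,.43,.65,-.25,.13)
for i in range(0,im.shape[1],100):
    cv2.putText(im,f"{-250+i//2}",(i,10),0,.35,(255,0,0)); im[:,i]=im[:,i]//2+60
for j in range(0,im.shape[0],100):
    cv2.putText(im,f"{430+j//2}",(0,j+10),0,.35,(255,0,0)); im[j]=im[j]//2+60
cv2.imwrite('pics/o2.png',im[:,:,::-1])
W=f['W']
def med(m): return np.median(W[m],0).round(4), m.sum()
z=W[...,2]
for n,(a,b,c,e) in dict(shelf=(10,160,80,140),shelf2=(225,240,150,300),plate=(60,200,185,215),lip=(90,190,398,418),glass=(90,180,440,600),board=(120,190,240,275),bench=(100,150,10,30)).items():
    print(n,np.median(z[a:b,c:e]),z[a:b,c:e].std())
E
```

```text
shelf 0.05574023545732089 0.03255250321271565
shelf2 0.05609634650038593 0.021300839021352554
plate 0.06216233570860006 0.020264948314658294
lip 0.06221476101890878 0.013157848044562333
glass 0.05805027918959336 0.020821692054862926
board 0.06395912257060951 0.021549576055175712
bench 0.01675372061392759 0.034012137095446135
```

View pics/o2.png

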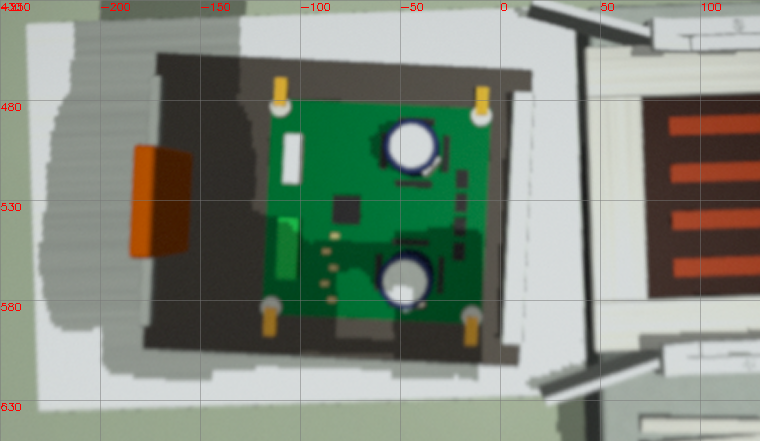

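```bash
cat >> h.py <<'E'
def edge(img,ci,z,P,n,L,N=40,half=.006,sgn=0):
    """points P..P+L (world xy), normal n; find strongest gradient along n; returns line fit"""
    g=cv2.GaussianBlur(cv2.cvtColor(img,cv2.COLOR_RGB2GRAY),(0,0),.7).astype(np.float32)
    t=np.linspace(0,1,N)[:,None]; B=np.asarray(P)+t*np.asarray(L)
    o=np.arange(-half,half,.0002)
    X=np.concatenate([B[:,None,:]+o[None,:,None]*np.asarray(n),np.full((N,len(o),1),z)],-1)
    m=proj(X,ci).astype(np.float32); v=cv2.remap(g,m[...,0],m[...,1],cv2.INTER_CUBIC)
    G=np.gradient(cv2.GaussianBlur(v,(9,1),0),axis=1); 
    G=np.abs(G) if sgn==0 else np.maximum(G*sgn,0)
    k=G.argmax(1); off=o[k]; s=np.linalg.norm(L)*t[:,0]
    ok=G.max(1)>.3*np.median(G.max(1))
    for _ in range(5):
        c=np.polyfit(s[ok],off[ok],1); r=off-np.polyval(c,s); ok=np.abs(r)<max(.0008,1.5*np.median(np.abs(r)))
    return c,ok.sum(),off
E
python3 - <<'E'
from h import *
f=np.load('w2.npz'); ci={k:f[k] for k in ['fx','fy','cx','cy','R','t']}; p=f['p']
def go(name,z,P,n,L,**k):
    c,ok,off=edge(p,ci,z,P,n,L,**k)
    a=np.asarray(P)+c[1]*np.asarray(n); b=np.asarray(P)+np.asarray(L)+(c[1]+c[0]*np.linalg.norm(L))*np.asarray(n)
    print(name,'from',a.round(4),'to',b.round(4),'ok',ok,'ang',np.degrees(np.arctan2(b[0]-a[0],b[1]-a[1])).round(2))
    return a,b
zp=.062
go('side near robot',zp,[.4575,-.16],[1,0],[.0065,.165])
go('side far',zp,[.6045,-.165],[1,0],[.008,.165])
go('nose near',zp,[.467,.0155],[0,1],[.006,-.0005])
go('nose far',zp,[.604,.0095],[0,1],[.007,-.0005])
go('tail near',zp,[.46,-.172],[0,1],[.007,-.0005])
go('tail far',zp,[.594,-.178],[0,1],[.008,-.0005])
for z in (.058,.062):
  go('lip front',z,[.47,.044],[0,1],[.12,.0],half=.008)
  go('lip front+',z,[.47,.044],[0,1],[.12,.0],half=.008,sgn=1)
  go('lip front-',z,[.47,.040],[0,1],[.12,.0],half=.008,sgn=-1)
go('lip back',.062,[.49,.071],[0,1],[.08,0],half=.005)
for nm,z in (('top',.079),('bot',.062)):
  im=ortho(p,ci,z,.43,.65,.0,.19,4000)
  cv2.imwrite(f'pics/r_{nm}.png',np.ascontiguousarray(im[:,:,::-1])[:, :760][:880])
im=np.vstack([ortho(p,ci,.079,.445,.48,.03,.19,5000),ortho(p,ci,.079,.59,.63,.03,.19,5000)])
print(im.shape)
for j in range(0,im.shape[0],25): im[j,:12]=255,0,0
for i in range(0,im.shape[1],50): im[:8,i]=255,0,0
cv2.imwrite('pics/rails.png',im[:,:,::-1])
E
```

```text
side near robot from [ 0.4563 -0.16  ] to [0.4638 0.005 ] ok 40 ang 2.59
side far from [ 0.6052 -0.165 ] to [0.613 0.   ] ok 40 ang 2.72
nose near from [0.467  0.0161] to [0.473  0.0158] ok 40 ang 92.75
nose far from [0.604  0.0099] to [0.611  0.0096] ok 40 ang 92.32
tail near from [ 0.46   -0.1727] to [ 0.467  -0.1733] ok 39 ang 94.78
tail far from [ 0.594  -0.1792] to [ 0.602  -0.1795] ok 40 ang 91.87
lip front from [0.47   0.0397] to [0.59   0.0437] ok 40 ang 88.07
lip front+ from [0.47   0.0441] to [0.59   0.0477] ok 40 ang 88.27
lip front- from [0.47   0.0397] to [0.59   0.0437] ok 40 ang 88.07
lip front from [0.47   0.0389] to [0.59   0.0429] ok 40 ang 88.11
lip front+ from [0.47   0.0432] to [0.59   0.0469] ok 40 ang 88.27
lip front- from [0.47   0.0389] to [0.59   0.0429] ok 40 ang 88.11
lip back from [0.49   0.0716] to [0.57   0.0741] ok 40 ang 88.17
(376, 800, 3)
```

View pics/rails.png

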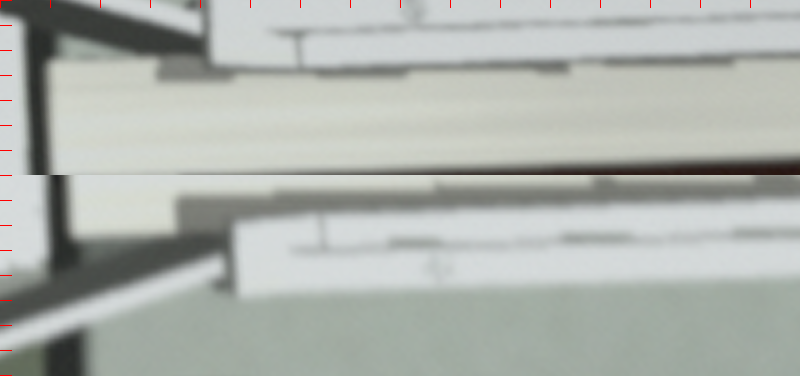

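Request:
{"op": "move_arm", "data": {
  "moves": [
    [-15,15,-25,0,1,0],
    [-35,35,-60,0,2,0],
    [-55,55,-95,0,2.6,0],
    [-70,75,-120,0,2.6,0],
    [-78,90,-132,0,2.6,0],
    [-78,95,-132,0,2.6,0],
    [-78,95,-132,0,2.6,0],
    [-78,95,-132,0,2.6,0],
    [-78,95,-132,0,2.6,0],
    [-78,95,-132,0,2.6,0]
  ],
  "claw": 50
}}

```text
time_s: 4.93
tool_pos: [0.5339, -0.1584, 0.1566]
tool_rot: [-90.0, -0.1, -2.5]
force: [0.0, -0.1, 0.2]
grip_width: 0.0503
```

Run:
```python
from h import *
o=env.get_obs(); print(o['time_s'],o['tool_pos'],o['tool_rot'],o['force'],o['wrist_torque'],o['joint_velocities'].round(2))
ci=camera_info('wrist'); p,d=read_camera('wrist'); W=cloud(d,ci)
np.savez('w3.npz',p=p,d=d,W=W,**{k:ci[k] for k in ci})
cv2.imwrite('pics/w3.png',p[:,:,::-1])
for r in models.spot_in('grip','wrist')[:3]: print(r['score'],r['point'])
print(rel([.5309,-.1596,.088],[-90,0,-2.65]))
```

```text
4.9333 [ 0.53392594 -0.15835426  0.15655405] [-89.98460208  -0.10822938  -2.45722594] [ 0.04904318 -0.08824135  0.17240147] [0.0046802  0.0229325  0.02959708] [0.   0.19 0.31 0.16 0.17 0.1  0.16]
0.58 [0.5126, -0.0889, 0.0626]
[-2.74 68.23 -0.91 -0.    0.15  0.08]
```

View pics/w3.png

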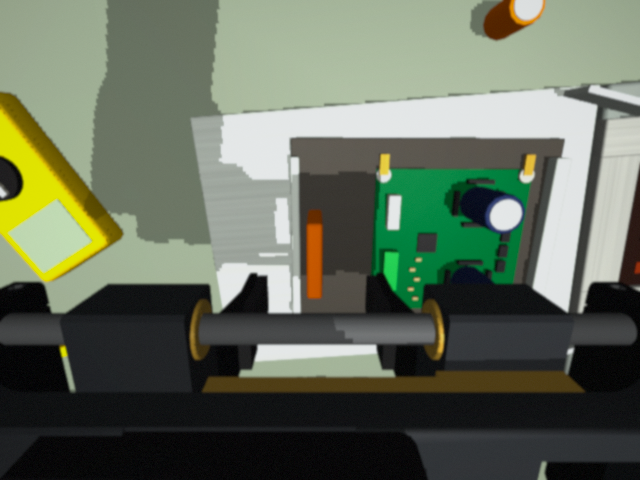

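The tab sits at columns 307–322, on the jaw centre line at 316. I'll descend.

Request:
{"op": "move_arm", "data": {
  "moves": [
    [-1,10,-0.3,0,0.1,0],
    [-2,22,-0.6,0,0.1,0],
    [-2.7,35,-0.9,0,0.1,0],
    [-2.7,48,-0.9,0,0.1,0],
    [-2.7,58,-0.9,0,0.1,0],
    [-2.7,65,-0.9,0,0.1,0],
    [-2.7,68,-0.9,0,0.1,0],
    [-2.7,68,-0.9,0,0.1,0],
    [-2.7,68,-0.9,0,0.1,0],
    [-2.7,68,-0.9,0,0.1,0]
  ]
}}

```text
time_s: 5.87
tool_pos: [0.5305, -0.1607, 0.0882]
tool_rot: [-90.0, -0.1, -2.7]
force: [-0.5, 0.5, -0.1]
grip_width: 0.0497
```

Run:
```python
from h import *
o=env.get_obs(); print(o['time_s'],o['tool_pos'],o['tool_rot'],o['force'],o['wrist_torque'],o['joint_velocities'].round(2))
for c in ('wrist','scene'):
  p,d=read_camera(c); cv2.imwrite(f'pics/{c}4.png',p[:,:,::-1])
cv2.imwrite('pics/scene4c.png',cv2.resize(p[200:360,210:410],None,fx=3,fy=3,interpolation=cv2.INTER_CUBIC)[:,:,::-1])
```

```text
5.8667 [ 0.53047907 -0.16068843  0.08819561] [-9.00030804e+01 -7.65595513e-02 -2.70992595e+00] [-0.52006773  0.48252172 -0.08426404] [ 0.02586152  0.00709358 -0.03521306] [-0.08 -0.25  0.01 -0.12 -0.07 -0.11 -0.06]
```

View pics/wrist4.png

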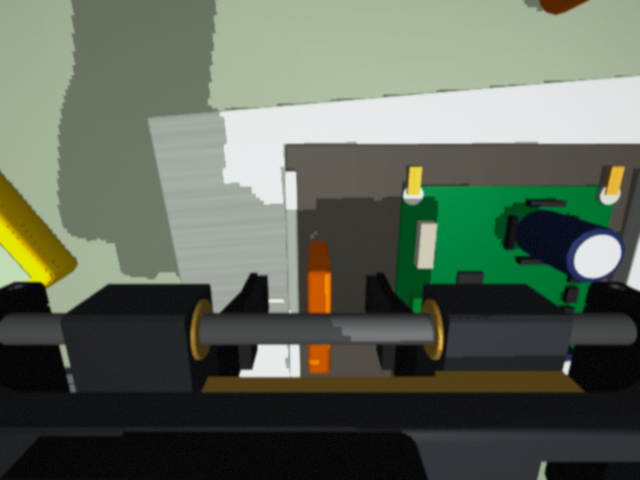

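View pics/scene4c.png

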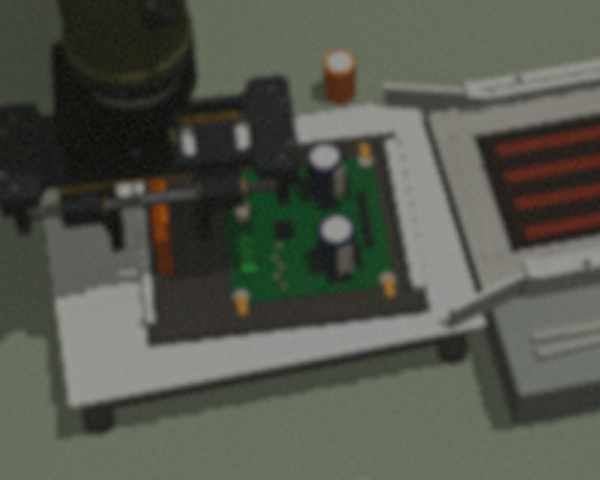

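The tab (columns 308–331) is between the fingers and clear of them. I'll close on it.

Request:
{"op": "move_arm", "data": {
  "moves": [
    [0,0,0.5,0,0,0],
    [0,0,1,0,0,0],
    [0,0,1,0,0,0],
    [0,0,1,0,0,0],
    [0,0,1,0,0,0],
    [0,0,1,0,0,0],
    [0,0,1,0,0,0],
    [0,0,1,0,0,0]
  ],
  "claw": 5,
  "newtons": 35
}}

```text
time_s: 6.63
tool_pos: [0.5299, -0.1596, 0.0875]
tool_rot: [-90.0, 0.0, -2.7]
force: [-0.1, -0.0, -0.4]
grip_width: 0.0096
```

Run:
```python
from h import *
o=env.get_obs(); print(o['time_s'],o['tool_pos'],o['tool_rot'],o['force'],o['wrist_torque'],o['grip_width'])
```

```text
6.6333 [ 0.52990678 -0.15960109  0.08753443] [-9.00051884e+01  1.81580824e-03 -2.70646931e+00] [-0.10619692 -0.04203285 -0.37859633] [-0.06158609  0.05272822  0.07670669] 0.009612326314733672
```

Request:
{"op": "move_arm", "data": {
  "moves": [
    [0,0,0,0,0,0],
    [0,-0.1,-0.2,0.4,0,0],
    [0,-0.2,-0.4,0.8,0,0],
    [0,-0.3,-0.7,1.2,0,0],
    [0,-0.45,-0.9,1.6,0,0],
    [0,-0.55,-1.1,2,0,0],
    [0,-0.65,-1.35,2.4,0,0],
    [0,-0.8,-1.55,2.8,0,0],
    [0,-0.9,-1.8,3.2,0,0],
    [0,-1,-2,3.5,0,0],
    [0,-1,-2,3.5,0,0],
    [0,-1,-2,3.5,0,0]
  ],
  "newtons": 50
}}

```text
time_s: 7.63
tool_pos: [0.5296, -0.1618, 0.0883]
tool_rot: [-86.5, 0.0, -2.7]
force: [1.1, 1.1, -3.2]
grip_width: 0.0096
```

Run:
```python
from h import *
o=env.get_obs(); print(o['time_s'],o['tool_pos'],o['tool_rot'],o['force'],o['wrist_torque'],o['grip_width'])
p,d=read_camera('scene'); cv2.imwrite('pics/scene5c.png',cv2.resize(p[200:360,210:410],None,fx=3.5,fy=3.5,interpolation=cv2.INTER_CUBIC)[:,:,::-1])
p,d=read_camera('wrist'); cv2.imwrite('pics/wrist5.png',p[:,:,::-1])
```

```text
7.6333 [ 0.52960346 -0.16181165  0.0883427 ] [-8.65125887e+01  2.27181436e-02 -2.72689434e+00] [ 1.12348767  1.11914079 -3.20567009] [-0.45627398 -0.11342951 -0.00817756] 0.009558250235476351
```

View pics/scene5c.png

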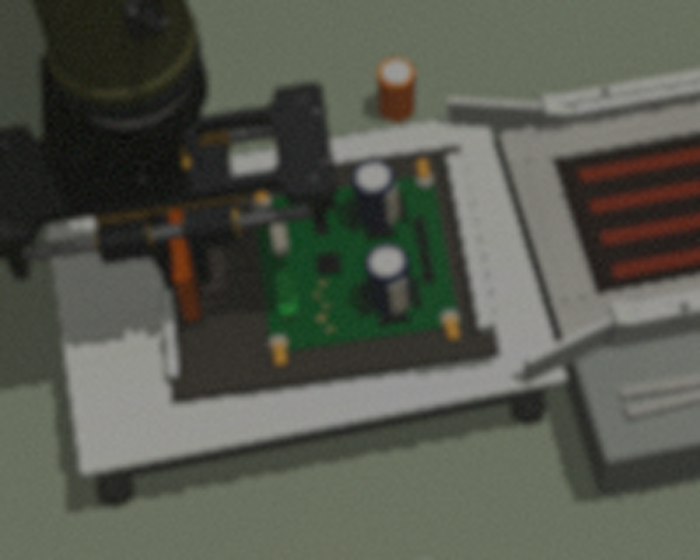

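View pics/wrist5.png

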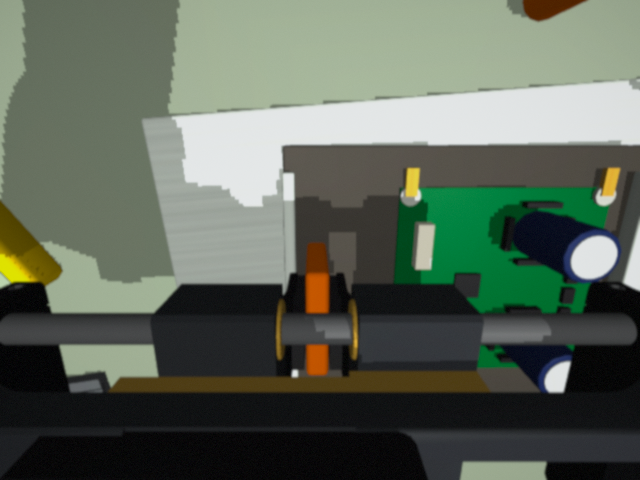

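Run:
```python
from h import *
c=pose(); z=c[0][2]
h=np.array([-.0300,.99955])
A=np.array([.5346,-.1618]); 
print(rel([*A,z],[-86.5,0,1.72],c))
for d in (.02,.041): print(rel([*(A+h*d),z],[-86.5,0,1.72],c))
```

```text
[ 5.    0.01  0.23  0.02 -4.43  0.25]
[ 3.450e+00  1.220e+00  2.013e+01  2.000e-02 -4.430e+00  2.500e-01]
[ 1.830e+00  2.490e+00  4.103e+01  2.000e-02 -4.430e+00  2.500e-01]
```

Request:
{"op": "move_arm", "data": {
  "moves": [
    [0.5,0,0,0,-0.5,0],
    [1.2,0,0,0,-1,0.05],
    [1.8,0,0.1,0,-1.6,0.1],
    [2.5,0,0.1,0,-2.2,0.1],
    [3.1,0,0.1,0,-2.8,0.15],
    [3.8,0,0.2,0,-3.4,0.2],
    [4.4,0,0.2,0,-4,0.2],
    [5,0,0.2,0,-4.4,0.25],
    [5,0,0.2,0,-4.4,0.25],
    [5,0,0.2,0,-4.4,0.25],
    [5,0,0.2,0,-4.4,0.25]
  ]
}}

```text
time_s: 8.65
tool_pos: [0.535, -0.1614, 0.0884]
tool_rot: [-86.5, -0.0, 1.7]
force: [0.5, -0.8, -6.4]
grip_width: 0.0096
```

Run:
```python
from h import *
o=env.get_obs(); print(o['time_s'],o['tool_pos'],o['tool_rot'],o['force'],o['wrist_torque'],o['grip_width'])
p,d=read_camera('top'); cv2.imwrite('pics/top6c.png',cv2.resize(p[180:300,230:430],None,fx=4,fy=4,interpolation=cv2.INTER_CUBIC)[:,:,::-1])
ci=camera_info('wrist');p,d=read_camera('wrist'); cv2.imwrite('pics/wrist6.png',p[:,:,::-1]); np.savez('w6.npz',p=p,d=d,W=cloud(d,ci),**{k:ci[k] for k in ci})
```

```text
8.65 [ 0.53495671 -0.16137024  0.08841187] [-8.64951008e+01 -2.76558343e-02  1.70888803e+00] [ 0.45057398 -0.76431612 -6.35231855] [-0.6935787  -0.03979073 -0.02349384] 0.009556077927972308
```

View pics/top6c.png

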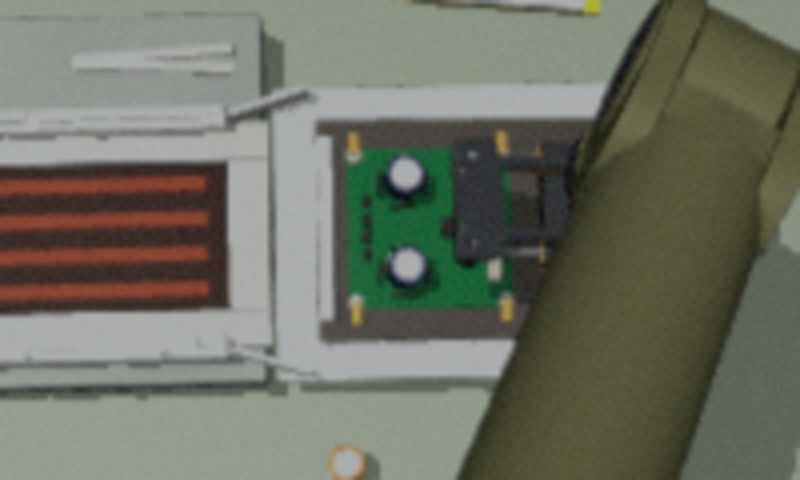

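View pics/wrist6.png

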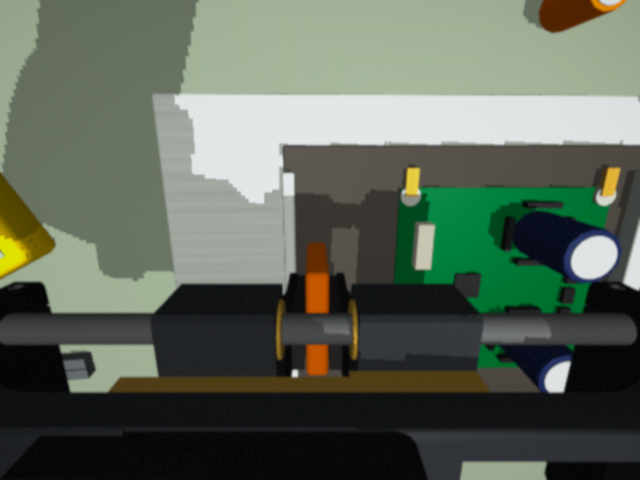

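Request:
{"op": "move_arm", "data": {
  "moves": [
    [0,0.3,0,0,0,0],
    [0,0.6,0,0,0,0],
    [0,0.8,0,0,0,0],
    [0,0.8,0,0,0,0],
    [0,0.8,0,0,0,0]
  ]
}}

```text
time_s: 9.17
tool_pos: [0.5348, -0.1613, 0.0883]
tool_rot: [-86.5, -0.0, 1.7]
force: [-3.2, 1.3, 2.2]
grip_width: 0.0092
```

Run:
```python
from h import *
o=env.get_obs(); print(o['time_s'],o['tool_pos'],o['tool_rot'],o['force'],o['wrist_torque'],o['grip_width'])
```

```text
9.1667 [ 0.53483751 -0.16134898  0.08828702] [-8.64666567e+01 -2.28894910e-02  1.70590539e+00] [-3.18811082  1.32120175  2.17544358] [-0.31204648  0.66333302  0.07270288] 0.009235366237636494
```

Request:
{"op": "move_arm", "data": {
  "moves": [
    [0,-0.3,0,0,0,0],
    [0,-0.5,0.5,0,0,0],
    [0,-0.45,2,0,0,0],
    [0,-0.3,4,0,0,0],
    [0,-0.1,6.5,0,0,0],
    [0,0.05,9,0,0,0],
    [0,0.2,11.5,0,0,0],
    [0,0.35,14,0,0,0],
    [0,0.5,16.5,0,0,0],
    [0,0.7,19,0,0,0],
    [0,0.8,21,0,0,0],
    [0,0.9,22,0,0,0],
    [0,0.9,22,0,0,0]
  ]
}}

```text
time_s: 10.25
tool_pos: [0.5343, -0.139, 0.0883]
tool_rot: [-86.5, -0.0, 1.7]
force: [-0.2, -0.6, -3.0]
grip_width: 0.0094
```

Run:
```python
from h import *
o=env.get_obs(); print(o['time_s'],o['tool_pos'],o['tool_rot'],o['force'],o['wrist_torque'],o['grip_width'])
p,d=read_camera('top'); cv2.imwrite('pics/top7c.png',cv2.resize(p[190:290,250:380],None,fx=6,fy=6,interpolation=cv2.INTER_CUBIC)[:,:,::-1])
```

```text
10.25 [ 0.53428738 -0.13904375  0.08832165] [-8.64774582e+01 -3.03516561e-02  1.72530523e+00] [-0.22885537 -0.55195128 -3.0112239 ] [-0.93227344  0.00702638  0.00479181] 0.009398585707085037
```

View pics/top7c.png

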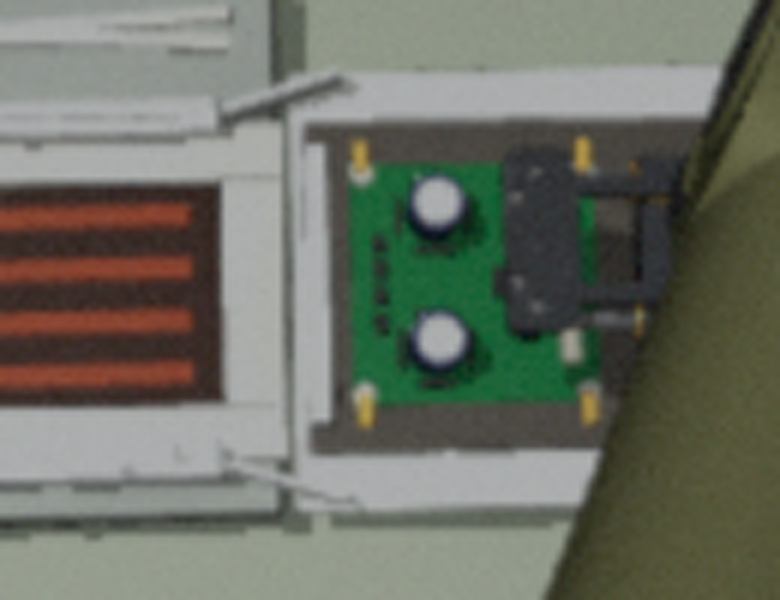

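Request:
{"op": "move_arm", "data": {
  "moves": [
    [0,0,1,0,0,0],
    [0,0.2,3,0,0,0],
    [0,0.3,5.5,0,0,0],
    [0,0.5,8,0,0,0],
    [0,0.6,10.5,0,0,0],
    [0,0.8,13,0,0,0],
    [0,0.95,15.5,0,0,0],
    [0,1.1,18,0,0,0],
    [0,1.2,19.5,0,0,0],
    [0,1.2,20,0,0,0],
    [0,1.2,20,0,0,0]
  ]
}}

```text
time_s: 11.22
tool_pos: [0.5337, -0.1191, 0.0883]
tool_rot: [-86.5, -0.0, 1.7]
force: [-0.1, -0.9, -1.4]
grip_width: 0.0094
```

Run:
```python
from h import *
o=env.get_obs(); print(o['time_s'],o['tool_pos'],o['tool_rot'],o['force'],o['wrist_torque'],o['grip_width'])
p,d=read_camera('top'); cv2.imwrite('pics/top8c.png',cv2.resize(p[190:290,250:380],None,fx=6,fy=6,interpolation=cv2.INTER_CUBIC)[:,:,::-1])
```

```text
11.2167 [ 0.5336656  -0.11907304  0.08828604] [-8.64743252e+01 -2.53229207e-02  1.71647430e+00] [-0.05356101 -0.93594639 -1.36092012] [-1.04455129 -0.00666626  0.00267636] 0.00942505875595803
```

View pics/top8c.png

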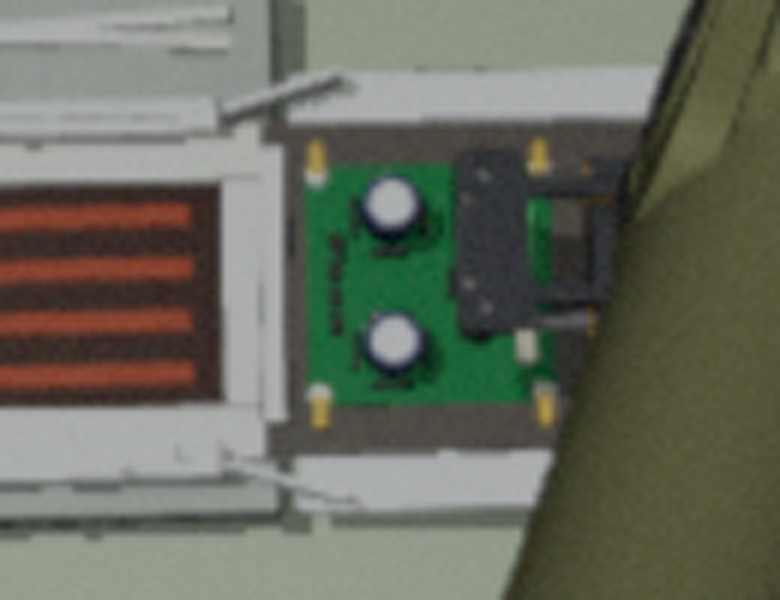

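Request:
{"op": "move_arm", "data": {
  "moves": [
    [0,0.05,0.1,-0.2,0,0],
    [0,0.1,0.2,-0.4,0,0],
    [0,0.2,0.3,-0.6,0,0],
    [0,0.25,0.45,-0.8,0,0],
    [0,0.3,0.55,-1,0,0],
    [0,0.35,0.65,-1.2,0,0],
    [0,0.35,0.65,-1.2,0,0],
    [0,0.35,0.65,-1.2,0,0]
  ]
}}

```text
time_s: 11.93
tool_pos: [0.5337, -0.1186, 0.0881]
tool_rot: [-87.7, -0.0, 1.7]
force: [-0.3, -1.2, 0.0]
grip_width: 0.0097
```

Request:
{"op": "move_arm", "data": {
  "moves": [
    [0,0.05,0.1,-0.2,0,0],
    [0,0.05,0.1,-0.2,0,0],
    [0,0.05,0.1,-0.2,0,0]
  ]
}}

```text
time_s: 12.18
tool_pos: [0.5337, -0.1186, 0.088]
tool_rot: [-87.9, -0.0, 1.7]
force: [0.1, -0.9, 1.6]
grip_width: 0.0098
```

Run:
```python
from h import *
o=env.get_obs(); print(o['time_s'],o['tool_pos'],o['tool_rot'],o['force'],o['wrist_torque'],o['grip_width'])
```

```text
12.1833 [ 0.53366432 -0.11856571  0.08802654] [-8.78804476e+01 -3.21271626e-02  1.69539540e+00] [ 0.09920327 -0.92816138  1.63642659] [-0.28194304  0.13289213  0.01190923] 0.009796092138414734
```

Request:
{"op": "move_arm", "data": {
  "moves": [
    [0,0,0.05,-0.1,0,0],
    [0,-0.1,0.1,-0.2,0,0],
    [0,-0.1,0.1,-0.2,0,0]
  ]
}}

```text
time_s: 12.43
tool_pos: [0.5337, -0.1186, 0.088]
tool_rot: [-88.1, -0.0, 1.7]
force: [-0.3, -0.6, 1.4]
grip_width: 0.0095
```

Run:
```python
from h import *
o=env.get_obs(); print(o['time_s'],o['tool_pos'],o['tool_rot'],o['force'],o['wrist_torque'],o['grip_width'])
ci=camera_info('wrist');p,d=read_camera('wrist'); cv2.imwrite('pics/wrist9.png',p[:,:,::-1])
p,d=read_camera('scene'); cv2.imwrite('pics/scene9c.png',cv2.resize(p[210:340,240:420],None,fx=4.4,fy=4.4,interpolation=cv2.INTER_CUBIC)[:,:,::-1])
```

```text
12.4333 [ 0.5336567  -0.11855163  0.08803984] [-8.80977491e+01 -3.33015432e-02  1.69496010e+00] [-0.28413907 -0.64802989  1.36378951] [-0.16981513  0.03346161  0.055625  ] 0.009456457472091326
```

View pics/scene9c.png

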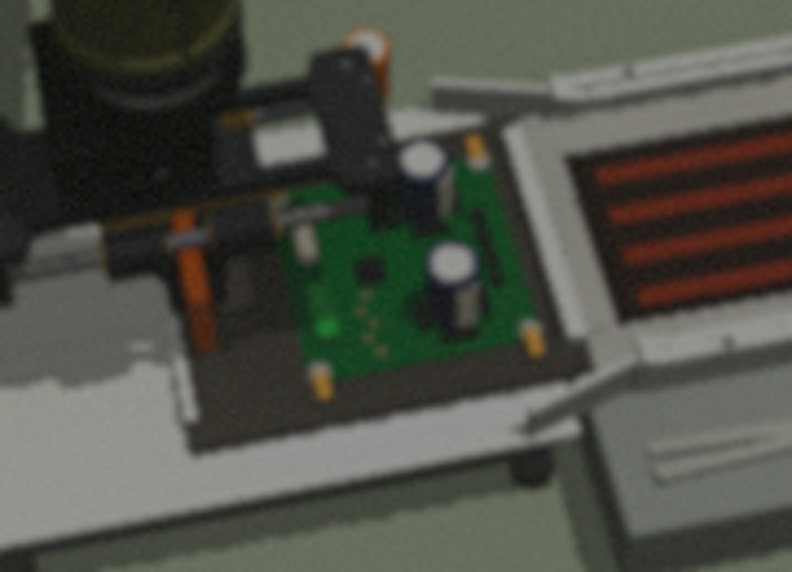

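View pics/wrist9.png

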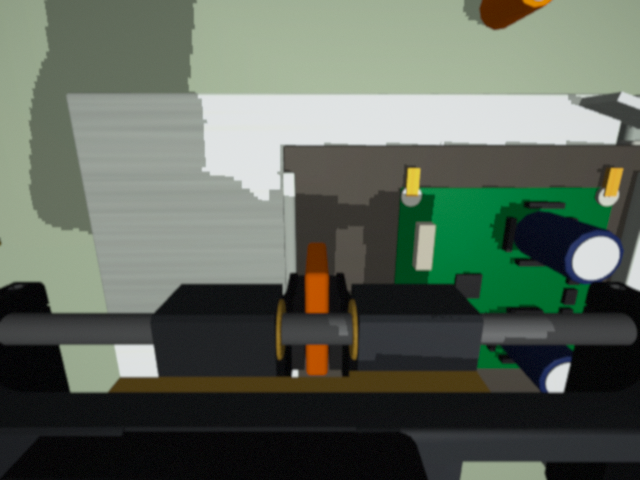

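The nose now rests on the lip: the wrist moment went from -1.04 to -0.17 N·m. The tail is still on the shelf and both cans are upright. I'll slide on in short steps.

Request:
{"op": "move_arm", "data": {
  "moves": [
    [0,-0.15,0.5,0,0,0],
    [0,-0.1,2,0.02,0,0],
    [0,-0.05,4,0.04,0,0],
    [0,0.05,6,0.06,0,0],
    [0,0.1,8,0.09,0,0],
    [0,0.2,10,0.12,0,0],
    [0,0.2,12,0.14,0,0],
    [0,0.2,12,0.14,0,0]
  ]
}}

```text
time_s: 13.2
tool_pos: [0.5331, -0.1058, 0.0881]
tool_rot: [-87.9, -0.0, 1.7]
force: [-0.3, -1.5, -1.4]
grip_width: 0.0094
```

Run:
```python
from h import *
o=env.get_obs(); print(o['time_s'],o['tool_pos'],o['tool_rot'],o['force'],o['wrist_torque'],o['grip_width'])
```

```text
13.2 [ 0.53314184 -0.10582868  0.08811256] [-8.79251857e+01 -4.21951882e-03  1.73897531e+00] [-0.32341433 -1.52459924 -1.35211411] [-0.481462    0.02875757 -0.04304978] 0.009439439606602486
```

Request:
{"op": "move_arm", "data": {
  "moves": [
    [0,0,1,0.02,0,0],
    [0,0.05,3,0.05,0,0],
    [0,0.15,5,0.08,0,0],
    [0,0.2,7,0.1,0,0],
    [0,0.25,9,0.13,0,0],
    [0,0.3,11,0.16,0,0],
    [0,0.4,13,0.18,0,0],
    [0,0.45,15,0.2,0,0],
    [0,0.5,17,0.22,0,0],
    [0,0.5,17,0.22,0,0]
  ]
}}

```text
time_s: 14.03
tool_pos: [0.5326, -0.0887, 0.0882]
tool_rot: [-87.7, -0.0, 1.7]
force: [0.4, -1.1, -3.8]
grip_width: 0.0094
```

Run:
```python
from h import *
o=env.get_obs(); print(o['time_s'],o['tool_pos'],o['tool_rot'],o['force'],o['wrist_torque'],o['grip_width'])
ci=camera_info('wrist');p,d=read_camera('wrist'); cv2.imwrite('pics/wrist10.png',p[:,:,::-1])
p,d=read_camera('top'); cv2.imwrite('pics/top10c.png',cv2.resize(p[190:290,230:360],None,fx=6,fy=6,interpolation=cv2.INTER_CUBIC)[:,:,::-1])
```

```text
14.0333 [ 0.53261967 -0.08869104  0.08818088] [-8.76912652e+01 -4.02337028e-03  1.73750186e+00] [ 0.3794688  -1.06826103 -3.80246933] [-0.31158406 -0.00279329  0.01064997] 0.009417001777161748
```

View pics/top10c.png

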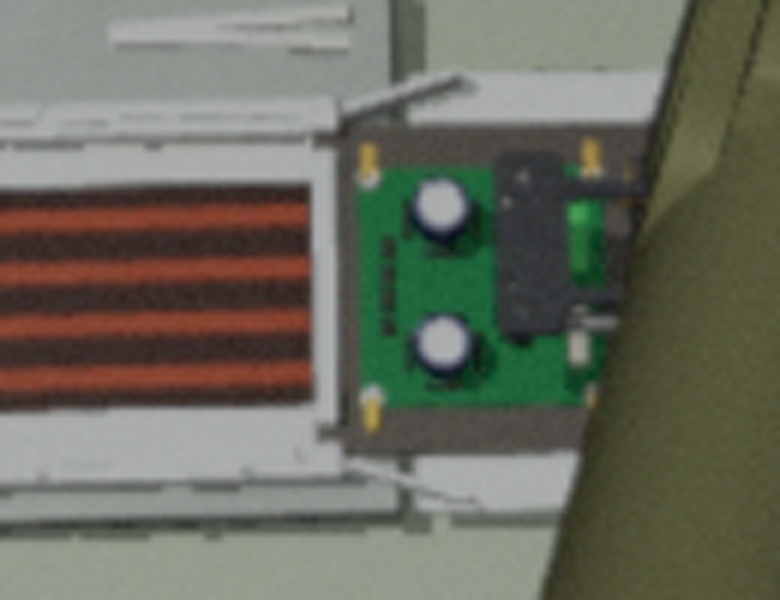

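View pics/wrist10.png

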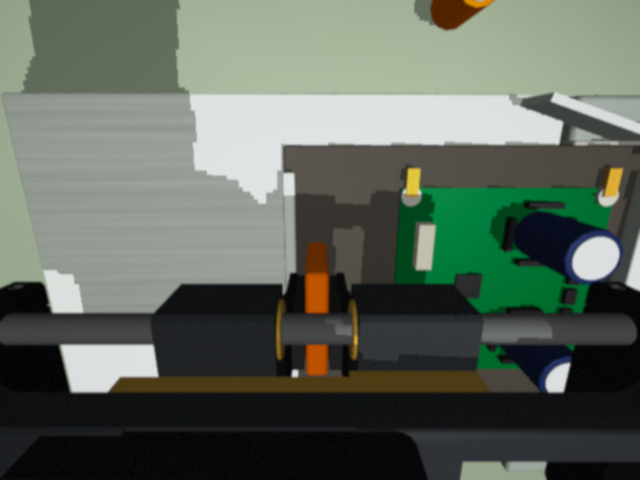

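Request:
{"op": "move_arm", "data": {
  "moves": [
    [0,-0.5,0.1,-0.2,0,0],
    [0,-1,0.25,-0.45,0,0],
    [0,-1.6,0.4,-0.7,0,0],
    [0,-2.2,0.5,-0.95,0,0],
    [0,-2.8,0.65,-1.2,0,0],
    [0,-3.4,0.8,-1.45,0,0],
    [0,-3.9,0.9,-1.7,0,0],
    [0,-4.5,1,-1.95,0,0],
    [0,-5,1.1,-2.15,0,0],
    [0,-5.3,1.2,-2.3,0,0],
    [0,-5.3,1.2,-2.3,0,0]
  ]
}}

```text
time_s: 15.05
tool_pos: [0.5327, -0.0886, 0.0937]
tool_rot: [-90.1, -0.0, 1.7]
force: [0.4, 1.7, -4.4]
grip_width: 0.0098
```

Run:
```python
from h import *
o=env.get_obs(); print(o['time_s'],o['tool_pos'],o['tool_rot'],o['force'],o['wrist_torque'],o['grip_width'])
```

```text
15.05 [ 0.53267345 -0.08856371  0.09365232] [-9.00512496e+01 -1.99870045e-02  1.71174981e+00] [ 0.42455134  1.67177037 -4.43540661] [0.26406744 0.01382141 0.05174785] 0.009755461686651928
```

Request:
{"op": "move_arm", "data": {
  "moves": [
    [0,0,1,0,0,0],
    [0,0,3,0,0,0],
    [0,0,5.5,0,0,0],
    [0,0,8,0,0,0],
    [0,0,10.5,0,0,0],
    [0,0,13,0,0,0],
    [0,0,15.5,0,0,0],
    [0,0,18,0,0,0],
    [0,0,20,0,0,0],
    [0,0,20,0,0,0]
  ]
}}

```text
time_s: 15.88
tool_pos: [0.5321, -0.0677, 0.0936]
tool_rot: [-90.0, -0.0, 1.7]
force: [0.9, 0.1, -4.3]
grip_width: 0.0096
```

Run:
```python
from h import *
o=env.get_obs(); print(o['time_s'],o['tool_pos'],o['tool_rot'],o['force'],o['wrist_torque'],o['grip_width'])
p,d=read_camera('top'); cv2.imwrite('pics/top11c.png',cv2.resize(p[190:290,230:360],None,fx=6,fy=6,interpolation=cv2.INTER_CUBIC)[:,:,::-1])
ci=camera_info('wrist');p,d=read_camera('wrist'); cv2.imwrite('pics/wrist11.png',p[:,:,::-1])
```

```text
15.8833 [ 0.53210137 -0.06766965  0.09355968] [-8.99996680e+01 -1.59536298e-02  1.74681205e+00] [ 0.89302527  0.1433377  -4.29792611] [-0.04200368 -0.01689975 -0.00811448] 0.009559928527766241
```

View pics/top11c.png

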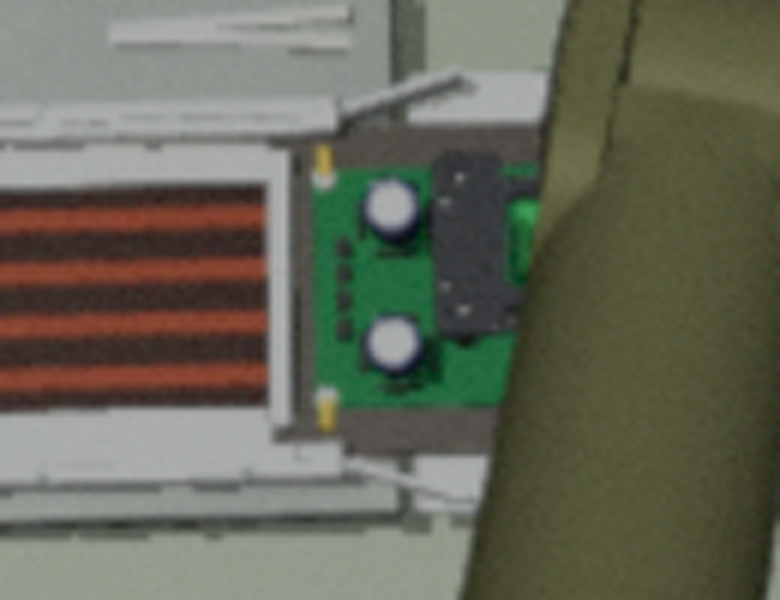

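View pics/wrist11.png

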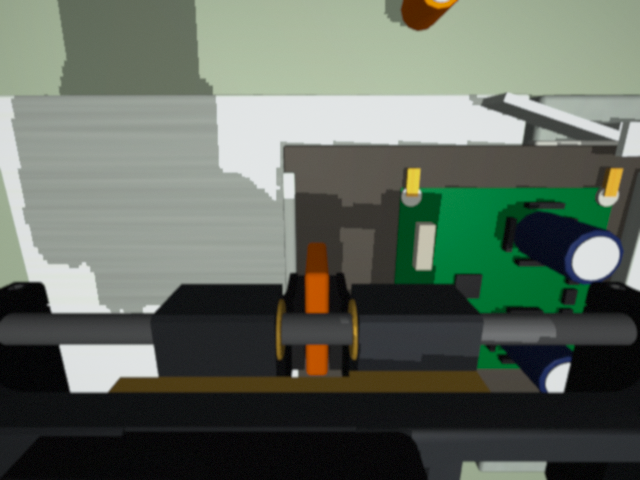

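Request:
{"op": "move_arm", "data": {
  "moves": [
    [0,0,1,0,0,0],
    [0,0,3,0,0,0],
    [0,0,6,0,0,0],
    [0,0,9,0,0,0],
    [0,0,12,0,0,0],
    [0,0,15,0,0,0],
    [0,0,18,0,0,0],
    [0,0,21,0,0,0],
    [0,0,24,0,0,0],
    [0,0,27,0,0,0],
    [0,0,30,0,0,0],
    [0,0,33,0,0,0],
    [0,0,36,0,0,0],
    [0,0,39,0,0,0],
    [0,0,40,0,0,0],
    [0,0,40,0,0,0]
  ]
}}

```text
time_s: 17.32
tool_pos: [0.5309, -0.0277, 0.0936]
tool_rot: [-90.0, -0.0, 1.7]
force: [0.3, 0.6, -4.1]
grip_width: 0.0097
```

Run:
```python
from h import *
o=env.get_obs(); print(o['time_s'],o['tool_pos'],o['tool_rot'],o['force'],o['wrist_torque'],o['grip_width'])
p,d=read_camera('top'); cv2.imwrite('pics/top12c.png',cv2.resize(p[190:290,200:330],None,fx=6,fy=6,interpolation=cv2.INTER_CUBIC)[:,:,::-1])
```

```text
17.3167 [ 0.53093152 -0.02774075  0.09357918] [-8.99919708e+01 -2.35079762e-02  1.73934484e+00] [ 0.30686761  0.57679237 -4.11540809] [ 0.02989514 -0.02855732 -0.05207009] 0.009748247483437807
```

View pics/top12c.png

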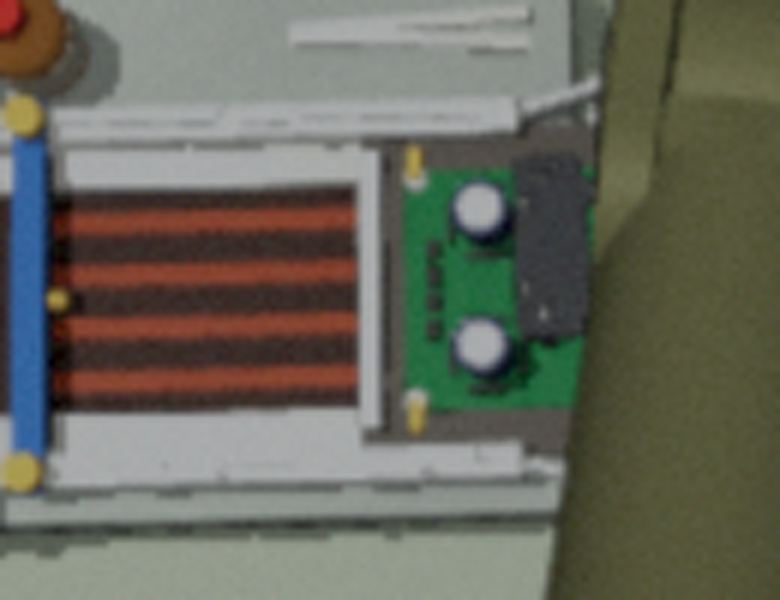

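Request:
{"op": "move_arm", "data": {
  "moves": [
    [0,0,1,0,0,0],
    [0,0,3,0,0,0],
    [0,0,6,0,0,0],
    [0,0,9,0,0,0],
    [0,0,12,0,0,0],
    [0,0,15,0,0,0],
    [0,0,18,0,0,0],
    [0,0,21,0,0,0],
    [0,0,24,0,0,0],
    [0,0,27,0,0,0],
    [0,0,30,0,0,0],
    [0,0,33,0,0,0],
    [0,0,36,0,0,0],
    [0,0,39,0,0,0],
    [0,0,42,0,0,0],
    [0,0,45,0,0,0],
    [0,0,48,0,0,0],
    [0,0,50,0,0,0],
    [0,0,50,0,0,0]
  ]
}}

```text
time_s: 18.95
tool_pos: [0.5294, 0.0223, 0.0935]
tool_rot: [-90.0, -0.0, 1.7]
force: [-0.0, 0.1, -4.0]
grip_width: 0.0095
```

Run:
```python
from h import *
o=env.get_obs(); print(o['time_s'],o['tool_pos'],o['tool_rot'],o['force'],o['wrist_torque'],o['grip_width'])
```

```text
18.95 [0.52939992 0.02231514 0.09352049] [-8.99973527e+01 -2.03090795e-02  1.74535420e+00] [-0.03589166  0.08399886 -4.01751451] [-0.00979706 -0.07536485 -0.0289827 ] 0.009471246795569732
```

Request:
{"op": "move_arm", "data": {
  "moves": [
    [0,0,1,0,0,0],
    [0,0,3,0,0,0],
    [0,0,6,0,0,0],
    [0,0,9,0,0,0],
    [0,0,12,0,0,0],
    [0,0,15,0,0,0],
    [0,0,18,0,0,0],
    [0,0,21,0,0,0],
    [0,0,24,0,0,0],
    [0,0,27,0,0,0],
    [0,0,30,0,0,0],
    [0,0,33,0,0,0],
    [0,0,36,0,0,0],
    [0,0,39,0,0,0],
    [0,0,42,0,0,0],
    [0,0,44,0,0,0],
    [0,0,45,0,0,0],
    [0,0,45,0,0,0]
  ]
}}

```text
time_s: 20.45
tool_pos: [0.5281, 0.0669, 0.0935]
tool_rot: [-90.0, -0.0, 1.7]
force: [-0.4, -0.5, -4.1]
grip_width: 0.0095
```

Run:
```python
from h import *
o=env.get_obs(); print(o['time_s'],o['tool_pos'],o['tool_rot'],o['force'],o['wrist_torque'],o['grip_width'])
p,d=read_camera('top'); cv2.imwrite('pics/top13c.png',cv2.resize(p[190:290,190:320],None,fx=6,fy=6,interpolation=cv2.INTER_CUBIC)[:,:,::-1])
p,d=read_camera('scene'); cv2.imwrite('pics/scene13c.png',cv2.resize(p[190:330,350:540],None,fx=4.2,fy=4.2,interpolation=cv2.INTER_CUBIC)[:,:,::-1])
```

```text
20.45 [0.52806281 0.06692901 0.09350759] [-9.00097703e+01 -2.24228082e-02  1.72772007e+00] [-0.39325742 -0.53838252 -4.06907105] [-0.1066397   0.05259626  0.00937828] 0.009545516280199898
```

View pics/top13c.png

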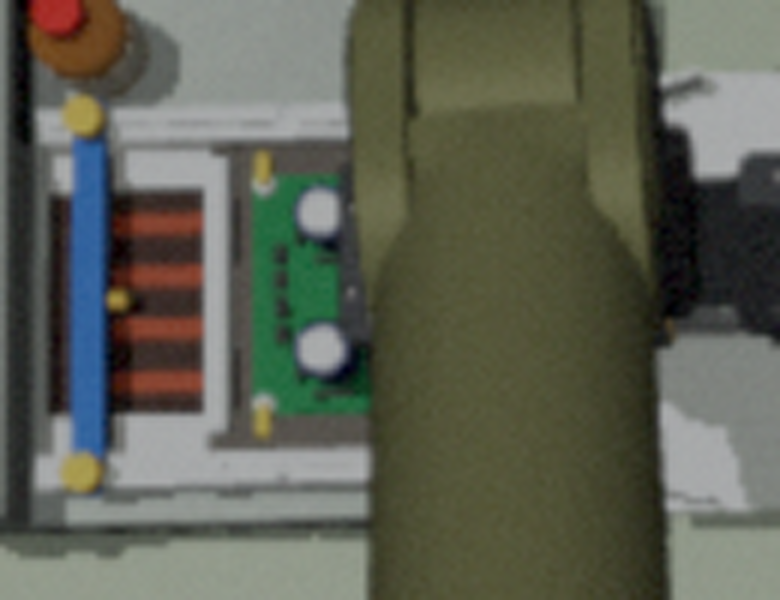

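View pics/scene13c.png

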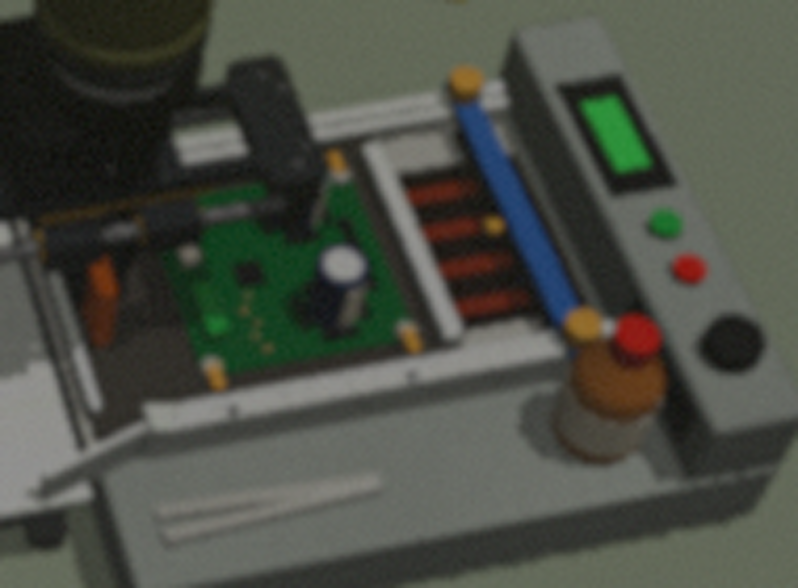

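Request:
{"op": "move_arm", "data": {
  "moves": [
    [0,0,1,0,0,0],
    [0,0,3,0,0,0],
    [0,0,6,0,0,0],
    [0,0,9,0,0,0],
    [0,0,12,0,0,0],
    [0,0,15,0,0,0],
    [0,0,18,0,0,0],
    [0,0,20.5,0,0,0],
    [0,0,22,0,0,0],
    [0,0,23.5,0,0,0],
    [0,0,25,0,0,0],
    [0,0,25,0,0,0]
  ]
}}

```text
time_s: 21.55
tool_pos: [0.5273, 0.0918, 0.0935]
tool_rot: [-90.0, -0.0, 1.7]
force: [0.2, 0.4, -3.2]
grip_width: 0.0096
```

Request:
{"op": "move_arm", "data": {
  "moves": [
    [0,0,1,0,0,0],
    [0,0,2,0,0,0],
    [0,0,3,0,0,0],
    [0,0,4,0,0,0],
    [0,0,5,0,0,0],
    [0,0,6,0,0,0],
    [0,0,7,0,0,0]
  ]
}}

```text
time_s: 22.13
tool_pos: [0.5272, 0.0984, 0.0935]
tool_rot: [-90.0, -0.0, 1.7]
force: [0.3, -1.2, -3.8]
grip_width: 0.0096
```

Run:
```python
from h import *
o=env.get_obs(); print(o['time_s'],o['tool_pos'],o['tool_rot'],o['force'],o['wrist_torque'],o['grip_width'])
p,d=read_camera('top'); cv2.imwrite('pics/top14c.png',cv2.resize(p[190:290,190:290],None,fx=6,fy=6,interpolation=cv2.INTER_CUBIC)[:,:,::-1])
```

```text
22.1333 [0.5271571  0.09841439 0.09352371] [-9.00388346e+01 -2.41780912e-02  1.70279525e+00] [ 0.32410759 -1.24029538 -3.77360905] [-0.37033364  0.06065657  0.00667043] 0.009602546914695307
```

View pics/top14c.png

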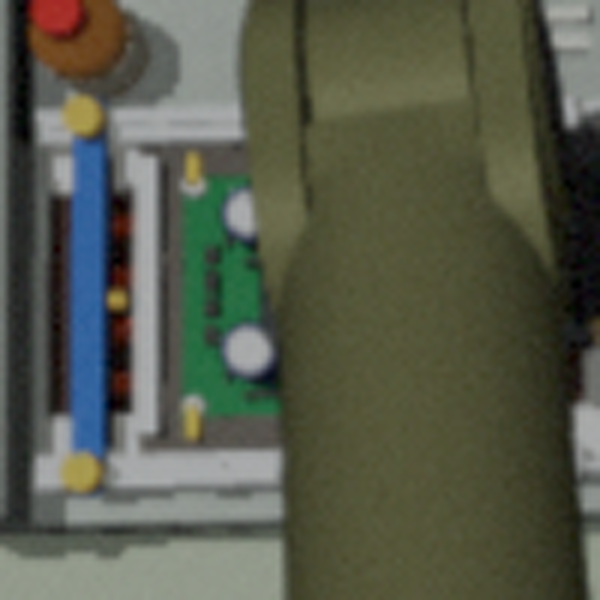

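Request:
{"op": "move_arm", "data": {
  "moves": [
    [0,0,1,0,0,0],
    [0,0,2,0,0,0],
    [0,0,3,0,0,0],
    [0,0,4,0,0,0],
    [0,0,5,0,0,0],
    [0,0,6,0,0,0],
    [0,0,7,0,0,0],
    [0,0,7,0,0,0]
  ]
}}

```text
time_s: 22.85
tool_pos: [0.5269, 0.1056, 0.0935]
tool_rot: [-90.0, -0.0, 1.7]
force: [-0.2, -2.0, -2.7]
grip_width: 0.0094
```

Request:
{"op": "move_arm", "data": {
  "moves": [
    [0,0,0.3,0,0,0],
    [0,0,0.6,0,0,0],
    [0,0,0.9,0,0,0],
    [0,0,1.2,0,0,0],
    [0,0,1.2,0,0,0]
  ]
}}

```text
time_s: 23.27
tool_pos: [0.5269, 0.1065, 0.0935]
tool_rot: [-90.0, -0.0, 1.7]
force: [-0.4, -2.8, -3.0]
grip_width: 0.0094
```

Run:
```python
from h import *
o=env.get_obs(); print(o['time_s'],o['tool_pos'],o['tool_rot'],o['force'],o['wrist_torque'],o['grip_width'])
p,d=read_camera('top'); cv2.imwrite('pics/top15c.png',cv2.resize(p[190:290,190:290],None,fx=6,fy=6,interpolation=cv2.INTER_CUBIC)[:,:,::-1])
```

```text
23.2667 [0.52689787 0.10652691 0.09350122] [-9.00372488e+01 -2.18589080e-02  1.69945211e+00] [-0.40257459 -2.77810876 -2.99786133] [-0.50195838  0.02379616  0.02195216] 0.009398530047110538
```

View pics/top15c.png

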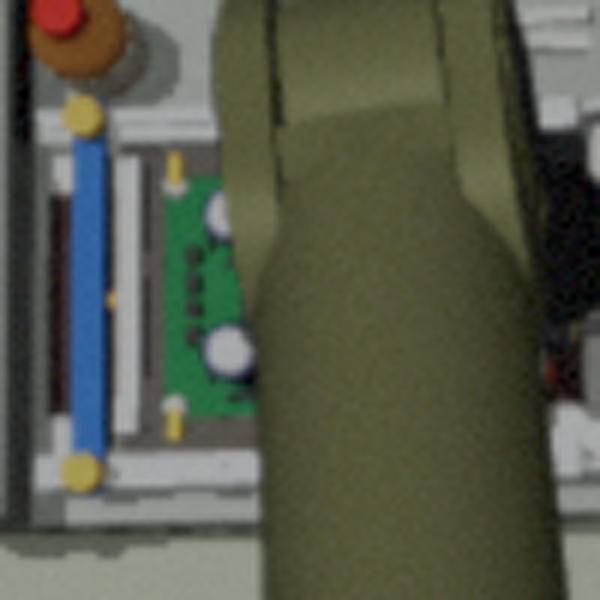

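Request:
{"op": "move_arm", "data": {
  "moves": [
    [0,0,0.4,0,0,0],
    [0,0,0.8,0,0,0],
    [0,0,1.2,0,0,0],
    [0,0,1.6,0,0,0],
    [0,0,2,0,0,0],
    [0,0,2,0,0,0]
  ]
}}

```text
time_s: 23.82
tool_pos: [0.5268, 0.1087, 0.0935]
tool_rot: [-90.0, -0.0, 1.7]
force: [-0.0, -3.0, -3.7]
grip_width: 0.0094
```

Request:
{"op": "move_arm", "data": {
  "moves": [
    [0,0,0.3,0,0,0],
    [0,0,0.6,0,0,0],
    [0,0,0.6,0,0,0]
  ]
}}

```text
time_s: 24.07
tool_pos: [0.5268, 0.1092, 0.0935]
tool_rot: [-90.0, -0.0, 1.7]
force: [0.2, -2.2, -2.6]
grip_width: 0.0097
```

Request:
{"op": "move_arm", "data": {
  "moves": [
    [0,0,0.3,0,0,0],
    [0,0,0.5,0,0,0],
    [0,0,0.5,0,0,0]
  ]
}}

```text
time_s: 24.32
tool_pos: [0.5268, 0.1097, 0.0935]
tool_rot: [-90.0, -0.0, 1.7]
force: [-0.4, -1.9, -3.6]
grip_width: 0.0095
```

Request:
{"op": "move_arm", "data": {
  "moves": [
    [0,0,0.3,0,0,0],
    [0,0,0.5,0,0,0],
    [0,0,0.5,0,0,0]
  ]
}}

```text
time_s: 24.57
tool_pos: [0.5268, 0.1102, 0.0935]
tool_rot: [-90.0, -0.0, 1.7]
force: [-0.6, -2.7, -2.5]
grip_width: 0.0096
```

Request:
{"op": "move_arm", "data": {
  "moves": [
    [0,0,0.3,0,0,0],
    [0,0,0.4,0,0,0],
    [0,0,0.4,0,0,0]
  ]
}}

```text
time_s: 24.82
tool_pos: [0.5268, 0.1106, 0.0935]
tool_rot: [-90.0, -0.0, 1.7]
force: [-0.3, -2.0, -3.8]
grip_width: 0.0095
```

Run:
```python
from h import *
o=env.get_obs(); print(o['time_s'],o['tool_pos'],o['tool_rot'],o['force'],o['wrist_torque'],o['grip_width'])
p,d=read_camera('top'); cv2.imwrite('pics/top16c.png',cv2.resize(p[190:290,190:290],None,fx=6,fy=6,interpolation=cv2.INTER_CUBIC)[:,:,::-1])
```

```text
24.8167 [0.52679044 0.11055515 0.09349339] [-9.00363071e+01 -2.24941472e-02  1.70313914e+00] [-0.34249364 -2.02806032 -3.834668  ] [-0.49475479 -0.0555931  -0.0131803 ] 0.009543148155595801
```

View pics/top16c.png

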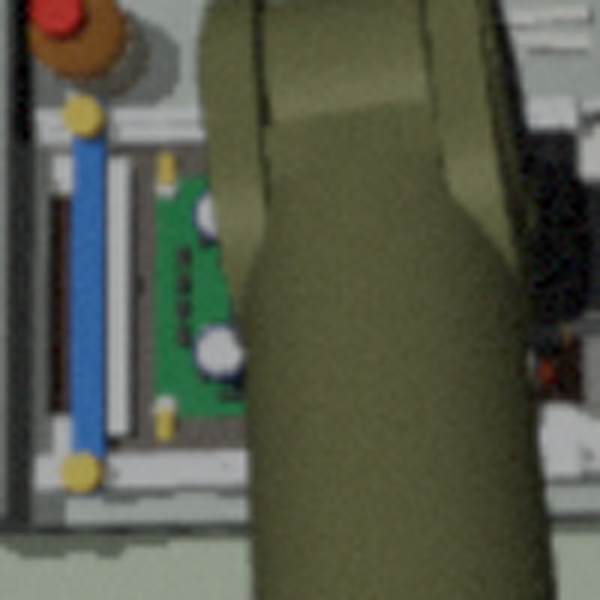

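Request:
{"op": "move_arm", "data": {
  "moves": [
    [0,0,0.3,0,0,0],
    [0,0,0.3,0,0,0]
  ]
}}

```text
time_s: 25.03
tool_pos: [0.5268, 0.1108, 0.0935]
tool_rot: [-90.0, -0.0, 1.7]
force: [0.7, -2.3, -2.5]
grip_width: 0.0096
```

Request:
{"op": "move_arm", "data": {
  "moves": [
    [0,0,0.3,0,0,0],
    [0,0,0.3,0,0,0]
  ]
}}

```text
time_s: 25.2
tool_pos: [0.5268, 0.1108, 0.0935]
tool_rot: [-90.1, -0.0, 1.7]
force: [-0.3, -4.5, -2.6]
grip_width: 0.0095
```

Request:
{"op": "move_arm", "data": {
  "moves": [
    [0,0,0.3,0,0,0],
    [0,0,0.3,0,0,0]
  ]
}}

```text
time_s: 25.37
tool_pos: [0.5269, 0.1108, 0.0935]
tool_rot: [-90.1, -0.0, 1.7]
force: [-0.6, -4.7, -2.9]
grip_width: 0.0093
```

Request:
{"op": "move_arm", "data": {
  "moves": [
    [0,0.1,0.1,0,0,0],
    [0,0.2,0.1,0,0,0],
    [0,0.2,0.1,0,0,0]
  ]
}}

```text
time_s: 25.62
tool_pos: [0.5269, 0.1108, 0.0934]
tool_rot: [-90.1, -0.0, 1.7]
force: [0.9, -5.3, -2.0]
grip_width: 0.0098
```

Run:
```python
from h import *
o=env.get_obs(); print(o['time_s'],o['tool_pos'],o['tool_rot'],o['force'],o['wrist_torque'],o['grip_width'])
```

```text
25.6167 [0.52693755 0.11081994 0.09342195] [-9.00772806e+01 -3.47733636e-02  1.67620912e+00] [ 0.86020659 -5.29820532 -1.99943013] [-1.03046394 -0.0600352   0.05658429] 0.009841583492856973
```

Request:
{"op": "move_arm", "data": {
  "moves": [
    [0,0.15,0,0,0,0],
    [0,0.3,0,0,0,0],
    [0,0.3,0,0,0,0]
  ]
}}

```text
time_s: 25.87
tool_pos: [0.527, 0.1108, 0.0934]
tool_rot: [-90.1, -0.0, 1.7]
force: [-1.5, -5.5, -0.6]
grip_width: 0.0096
```

Run:
```python
from h import *
o=env.get_obs(); print(o['time_s'],o['tool_pos'],o['tool_rot'],o['force'],o['wrist_torque'],o['grip_width'])
p,d=read_camera('top'); cv2.imwrite('pics/top17c.png',cv2.resize(p[190:290,190:290],None,fx=6,fy=6,interpolation=cv2.INTER_CUBIC)[:,:,::-1])
p,d=read_camera('scene'); cv2.imwrite('pics/scene17c.png',cv2.resize(p[190:330,350:540],None,fx=4.2,fy=4.2,interpolation=cv2.INTER_CUBIC)[:,:,::-1])
```

```text
25.8667 [0.52696448 0.11082831 0.09343646] [-9.00716796e+01 -3.47493198e-02  1.67740316e+00] [-1.46087612 -5.453958   -0.59700852] [-1.10627332  0.19183676  0.06092619] 0.009581718435720305
```

View pics/scene17c.png

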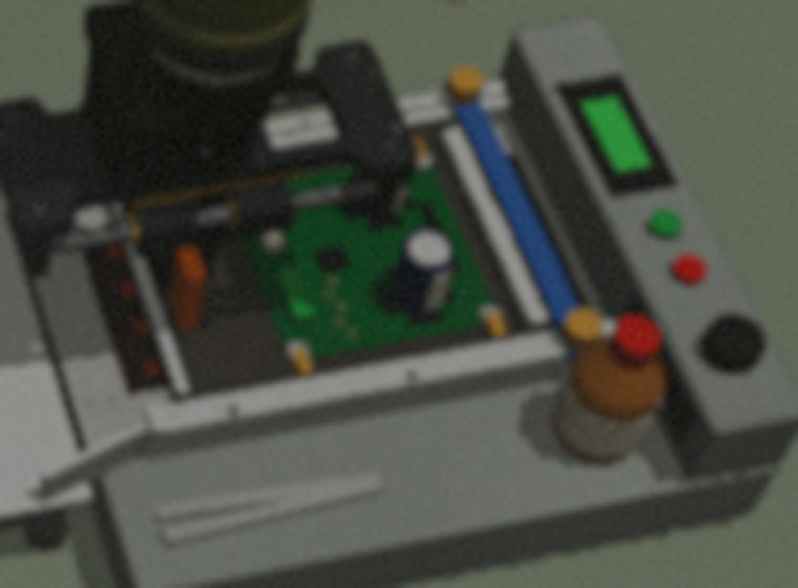

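View pics/top17c.png

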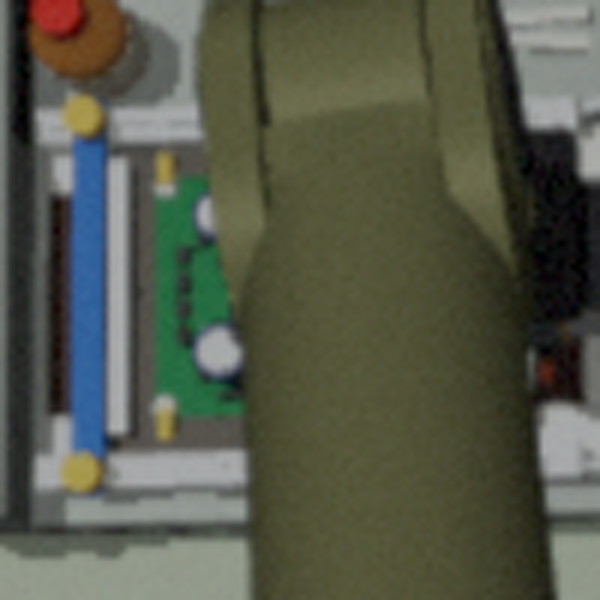

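Request:
{"op": "move_arm", "data": {
  "moves": [
    [0,0,0,0,0,0],
    [0,0,0,0,0,0],
    [0,0,0,0,0,0]
  ],
  "newtons": 8
}}

```text
time_s: 26.22
tool_pos: [0.527, 0.1108, 0.0934]
tool_rot: [-90.1, -0.0, 1.7]
force: [-1.2, -4.5, -0.4]
grip_width: 0.0094
```

Request:
{"op": "move_arm", "data": {
  "moves": [
    [0,0,0,0,0,0],
    [0,0,0,0,0,0],
    [0,0,0,0,0,0],
    [0,0,0,0,0,0],
    [0,0,0,0,0,0]
  ],
  "claw": 40
}}

```text
time_s: 26.63
tool_pos: [0.527, 0.1125, 0.0933]
tool_rot: [-90.0, -0.1, 1.7]
force: [-0.2, 0.1, 0.2]
grip_width: 0.0349
```

Run:
```python
from h import *
o=env.get_obs(); print(o['time_s'],o['tool_pos'],o['tool_rot'],o['force'],o['wrist_torque'],o['grip_width'])
p,d=read_camera('top'); cv2.imwrite('pics/top18c.png',cv2.resize(p[190:290,190:290],None,fx=6,fy=6,interpolation=cv2.INTER_CUBIC)[:,:,::-1])
p,d=read_camera('wrist'); cv2.imwrite('pics/wrist18.png',p[:,:,::-1])
```

```text
26.6333 [0.52695971 0.11246112 0.09330685] [-8.99812196e+01 -6.10945879e-02  1.74959226e+00] [-0.215214    0.1308503   0.15289889] [-0.00708433 -0.00912677  0.00275812] 0.034858661250711055
```

View pics/top18c.png

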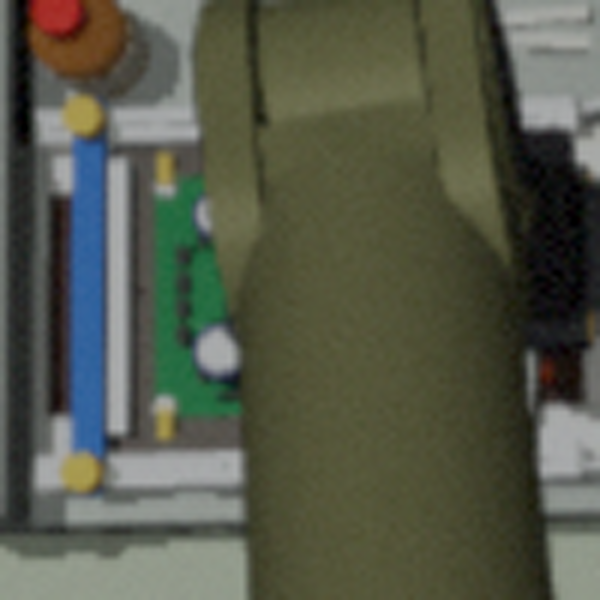

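View pics/wrist18.png

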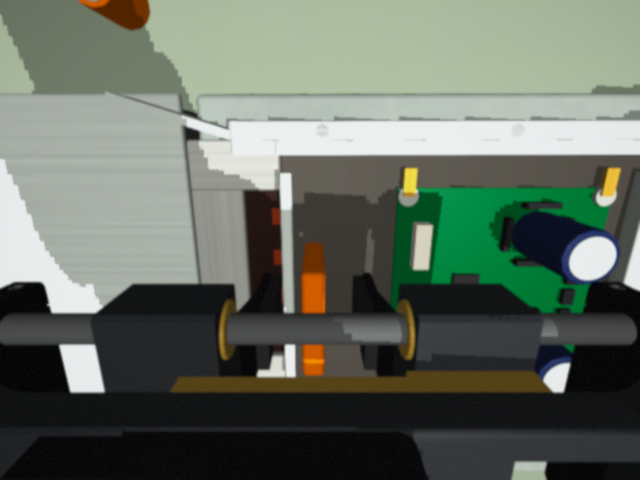

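Released: the tab is free between the open fingers (columns 302–325). I'll retreat straight up.

Request:
{"op": "move_arm", "data": {
  "moves": [
    [0,-2,-1,0,0,0],
    [0,-6,-1,0,0,0],
    [0,-14,-1,0,0,0],
    [0,-26,-1,0,0,0],
    [0,-40,-1,0,0,0],
    [0,-60,-1,0,0,0],
    [0,-85,-1,0,0,0],
    [0,-110,-1,0,0,0],
    [0,-130,-1,0,0,0],
    [20,-150,-1,0,0,0],
    [45,-160,10,0,0,0],
    [75,-165,25,0,0,0],
    [95,-165,40,0,0,0],
    [100,-165,50,0,0,0],
    [100,-165,50,0,0,0],
    [100,-165,50,0,0,0]
  ]
}}

```text
time_s: 28.07
tool_pos: [0.6243, 0.1647, 0.258]
tool_rot: [-90.1, 0.0, 1.8]
force: [-0.2, -0.5, 0.5]
grip_width: 0.0397
```

Run:
```python
from h import *
o=env.get_obs(); print(o['time_s'],o['tool_pos'],o['tool_rot'],o['force'])
ci=camera_info('wrist');p,d=read_camera('wrist'); cv2.imwrite('pics/wrist19.png',p[:,:,::-1]); np.savez('w19.npz',p=p,d=d,W=cloud(d,ci),**{k:ci[k] for k in ci})
im=ortho(p,ci,.079,.44,.62,.03,.32); cv2.imwrite('pics/o19.png',im[:,:,::-1])
p,d=read_camera('scene'); cv2.imwrite('pics/scene19.png',p[:,:,::-1])
```

```text
28.0667 [0.62433454 0.16467782 0.2580121 ] [-9.00793523e+01  4.87497116e-02  1.75911839e+00] [-0.20963636 -0.49473912  0.53984662]
```

View pics/wrist19.png

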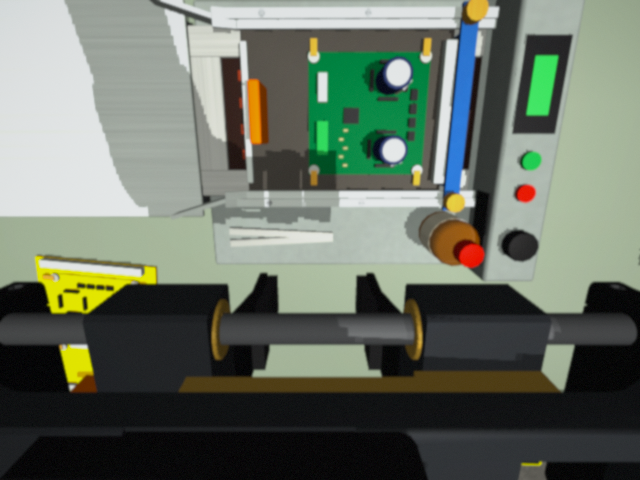

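View pics/o19.png

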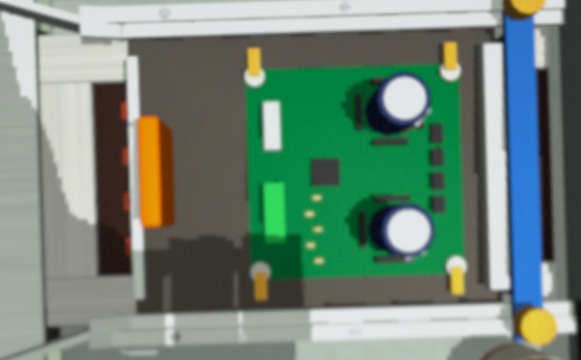

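View pics/scene19.png

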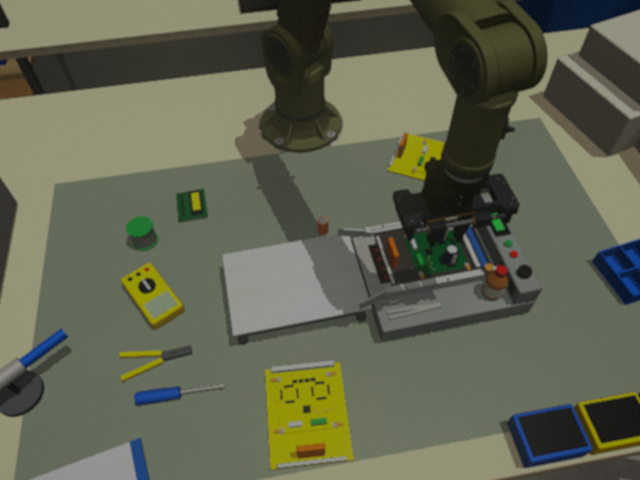

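Run:
```python
from h import *
f=np.load('w19.npz'); ci={k:f[k] for k in ['fx','fy','cx','cy','R','t']}; p=f['p']
im=ortho(p,ci,.078,.45,.615,.255,.305,4000)
cv2.imwrite('pics/z19.png',np.rot90(im)[:,:,::-1])
for x in (.47,.49,.50,.52,.535,.55,.57,.59):
    y=np.arange(.262,.292,.001); X=np.stack([np.full_like(y,x),y,np.full_like(y,.078)],-1)
    m=proj(X,ci).astype(np.float32); v=cv2.remap(p,m[None,:,0],m[None,:,1],cv2.INTER_CUBIC)[0]
    print(x,[int(a) for a in v.mean(1)])
```

```text
0.47 [84, 82, 83, 83, 78, 64, 53, 58, 68, 98, 165, 213, 226, 226, 227, 226, 226, 227, 221, 179, 104, 72, 100, 120, 124, 122, 122, 122, 122, 122]
0.49 [87, 86, 86, 86, 81, 67, 52, 53, 62, 77, 123, 188, 222, 227, 228, 228, 228, 228, 225, 193, 127, 73, 80, 110, 122, 124, 124, 123, 123, 124]
0.5 [87, 87, 87, 87, 83, 70, 53, 51, 60, 70, 106, 174, 220, 229, 228, 228, 228, 228, 223, 193, 140, 83, 72, 102, 121, 125, 124, 124, 124, 125]
0.52 [88, 90, 90, 89, 86, 70, 53, 49, 54, 65, 83, 135, 200, 227, 229, 229, 229, 229, 228, 228, 215, 158, 92, 86, 115, 126, 127, 127, 128, 126]
0.535 [90, 92, 92, 92, 91, 93, 85, 69, 55, 60, 72, 108, 174, 222, 230, 230, 230, 230, 229, 229, 224, 182, 110, 77, 106, 125, 129, 129, 128, 128]
0.55 [91, 93, 94, 94, 94, 94, 88, 68, 54, 56, 66, 86, 145, 206, 228, 230, 230, 230, 230, 230, 225, 191, 123, 76, 91, 118, 131, 132, 130, 130]
0.57 [181, 135, 104, 97, 96, 95, 89, 73, 55, 51, 59, 71, 106, 173, 218, 229, 230, 230, 230, 230, 224, 195, 149, 97, 73, 101, 126, 131, 131, 131]
0.59 [62, 63, 69, 76, 77, 76, 77, 77, 75, 76, 75, 75, 75, 75, 75, 74, 72, 66, 67, 84, 113, 130, 130, 113, 85, 85, 109, 123, 126, 125]
```

View pics/z19.png

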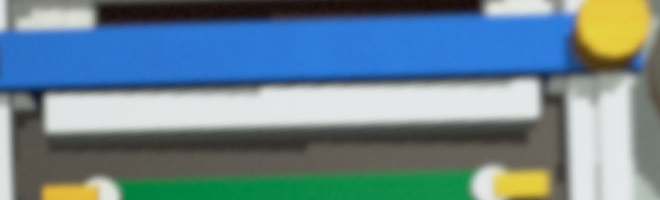

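Run:
```python
from h import *
p,d=read_camera('top'); c=cv2.resize(p[190:290,190:290],None,fx=6,fy=6,interpolation=cv2.INTER_CUBIC)[:,:,::-1]; cv2.imwrite('pics/top20c.png',c)
b=cv2.cvtColor(np.ascontiguousarray(c),cv2.COLOR_BGR2GRAY).astype(np.float32)
for n in (16,17,18):
    a=cv2.imread(f'pics/top{n}c.png',0).astype(np.float32)
    for nm,(r0,r1,c0,c1) in dict(nose=(170,430,108,200),stop=(150,450,50,108),noseedge=(170,430,85,135)).items():
        s,r=cv2.phaseCorrelate(a[r0:r1,c0:c1].copy(),b[r0:r1,c0:c1].copy(),cv2.createHanningWindow((c1-c0,r1-r0),cv2.CV_32F)); print(n,nm,np.round(np.array(s)/6*2.53,2),'mm',round(r,2))
for r in (200,250,320,380,420): print(r,[int(b[r-8:r+8,x].mean()) for x in range(60,150,3)])
```

```text
16 nose [ 0.34 27.53] mm -0.03
16 stop [1.99 0.21] mm 0.08
16 noseedge [-0.32  0.2 ] mm 0.17
17 nose [  0.26 -15.64] mm 0.07
17 stop [ 2.48 15.32] mm 0.11
17 noseedge [-0.17 -0.14] mm 0.24
18 nose [-0.42  2.54] mm 0.05
18 stop [2.12 0.32] mm 0.07
18 noseedge [ 0.19 -2.03] mm 0.15
200 [90, 89, 89, 90, 91, 92, 92, 93, 94, 94, 93, 93, 94, 94, 96, 96, 97, 97, 98, 99, 99, 98, 98, 98, 96, 96, 97, 97, 96, 95]
250 [91, 91, 91, 91, 90, 89, 90, 92, 92, 93, 94, 94, 95, 96, 96, 96, 96, 96, 97, 97, 98, 99, 98, 98, 98, 99, 98, 98, 99, 99]
320 [87, 87, 89, 89, 89, 90, 91, 93, 93, 93, 93, 93, 93, 94, 96, 97, 96, 96, 96, 96, 97, 98, 98, 98, 98, 98, 100, 101, 99, 98]
380 [85, 87, 87, 87, 89, 90, 90, 89, 89, 90, 91, 92, 93, 94, 94, 94, 96, 97, 97, 96, 96, 97, 97, 98, 98, 99, 99, 99, 99, 99]
420 [83, 83, 85, 86, 87, 88, 89, 90, 91, 90, 89, 89, 89, 90, 92, 93, 93, 94, 95, 96, 96, 96, 96, 98, 99, 100, 98, 97, 97, 98]
```

View pics/top20c.png

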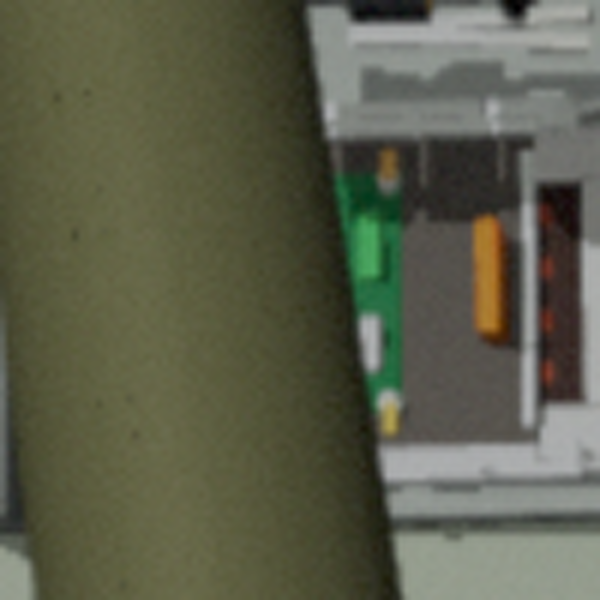

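Request:
{"op": "move_arm", "data": {
  "moves": [
    [-20,0,20,0,0,0],
    [-40,10,50,0,0,0],
    [-60,25,80,0,0,0],
    [-64,40,105,0,0,0],
    [-64,55,118,0,0,0],
    [-64,55,120,0,0,0],
    [-64,55,120,0,0,0],
    [-64,55,120,0,0,0]
  ]
}}

```text
time_s: 28.88
tool_pos: [0.5586, 0.2804, 0.2042]
tool_rot: [-90.1, -0.1, 1.6]
force: [0.1, 0.1, -0.0]
grip_width: 0.04
```

Run:
```python
from h import *
o=env.get_obs(); print(o['time_s'],o['tool_pos'],o['tool_rot'],o['force'])
ci=camera_info('wrist');p,d=read_camera('wrist'); cv2.imwrite('pics/wrist21.png',p[:,:,::-1]); np.savez('w21.npz',p=p,d=d,W=cloud(d,ci),**{k:ci[k] for k in ci})
im=ortho(p,ci,.078,.44,.56,.255,.305,6000); cv2.imwrite('pics/z21.png',np.rot90(im)[:,:,::-1])
```

```text
28.8833 [0.55859901 0.28043569 0.20418669] [-90.06514721  -0.10967772   1.56510619] [ 0.129789    0.08941757 -0.02140167]
```

View pics/wrist21.png

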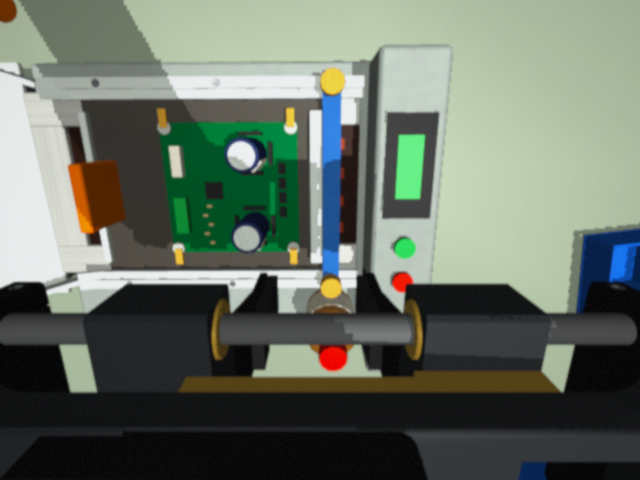

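View pics/z21.png

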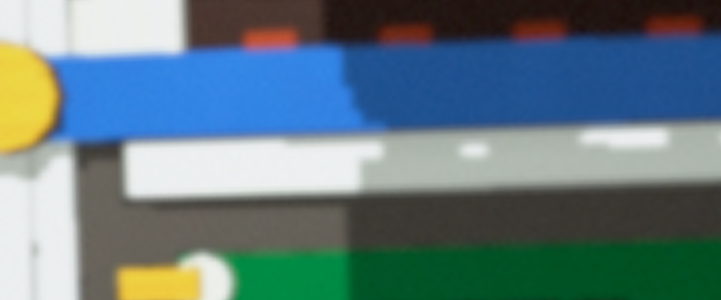

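Seen from straight above, the white nose bar lies against the blue stop along its whole length, with no gap and no brass pin showing. Both cans are upright. One flatness check, then I'll sign off.

Run:
```python
from h import *
f=np.load('w21.npz'); W=f['W']
for n,(a,b,c,e) in dict(tailplate=(170,230,128,155),nearmargin_tail=(104,118,100,150),nearmargin_nose=(104,118,170,280),board=(200,235,225,232),noseplate=(130,250,302,308)).items():
    print(n,np.median(W[a:b,c:e].reshape(-1,3),0).round(4))
print(env.get_obs()['force'],job.sign_off())
```

```text
tailplate [0.5351 0.1308 0.068 ]
nearmargin_tail [0.4646 0.1261 0.068 ]
nearmargin_nose [0.4626 0.2055 0.0681]
board [0.5483 0.2042 0.0696]
noseplate [0.5227 0.2691 0.0682]
the job is handed in; nothing more can be done
[ 0.80947082 -0.03855748  0.48871885] None
```

The carrier is loaded in the preheater and the job is handed in at about 29 s; sign-off reports no verdict.

**What I did:**
- I gripped the orange tab and tipped the nose up about 3.5° with the tail on the shelf, then turned the carrier about 4.4° into line with the channel.
- I rested the nose on the lip and slid it in until the nose was about 40 mm past the edge. There I raised the tail to level and slid it between the rails.
- Near the stop I crept in by small steps until it halted. The contact force was about 5 N.
- I lowered the carrier until the gripper carried almost no weight, opened the jaws and backed off upwards.

**Last checks:**
- **Home against the stop:** the view from straight above shows the nose bar against the blue stop with no gap and no brass pin showing. An earlier slanted view showed a dark line of 1 to 2 mm there, which I take for shadow or the rubber face. An attempt to compare the overhead pictures before and after release gave nothing, because the arm hid the carrier.
- **Lying flat:** the plate top measured 68.0 to 68.2 mm at tail, side and nose, as expected for a 6 mm plate on the 62 mm deck.
- **Capacitors and bench:** both cans are standing in their sockets. The bystanders and look-alikes look undisturbed, and the robot is clear of everything.
- **Tail contact:** while turning the carrier on the shelf, a force reading suggested the tail was barely touching. I pressed it back down, to about 8 N, and eased off before sliding on.

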